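# Unpack sensor probes, load the reader carriage and wind it home

### The job

Ease every sensor probe out of its tight foam cutout in the blue case by its protruding handle (a little wiggling helps; draw it straight, do not lever it) and lay each one in a free cradle of the carriage, steel tip towards the white reader and the yellow band on the rear black support. When all are loaded, lay the loose keeper bar across them in the two orange forks, then wind the handwheel clockwise by its red crank until the carriage touches its red stop. Leave the bottles, beaker and blue box where they are.

Things in the scene. Friction and masses are not known exactly. Their poses are not given: they have to be found in the camera images.
- case: Fixed blue case full of grey foam, 94 deep (x), 240 wide (y), 95 mm high. Origin on the bench, 30 mm behind the front face, mid-width; x points into the case, away from the robot. Cutout mouths at x -30, y -81, -27, 27, 81, axis 55 mm up, 60 mm deep; some are empty. A sprung pad pinches each stem: about 8 to 20 N to draw it straight out over 60 mm. Stands left or right of the stage
- probe1_grip (a point): Probe (None if absent). Square green handle 80 x 20 x 20 mm, then a steel stem 12 mm thick, 80 mm long, on the same axis, x to its tip. Point: on the axis, 35 mm behind the handle's front end, near the centre of mass. 95 to 160 g. At the start the handle and 20 mm of stem stick out of the case, level, 55 mm up; 34 mm free between handles. Lying on the bench its axis is 10 mm up
- probe1_tip (a point): Tip of probe 1's stem, 115 mm ahead of its grip point. The yellow band round the handle is 12 mm wide, centred 34 mm behind the grip point
- probe2_grip (a point): The same point of probe 2, which is just like probe 1 (None if absent)
- probe2_tip (a point): Tip of probe 2's stem, 115 mm ahead of its grip point
- probe3_grip (a point): The same point of probe 3, which is just like probe 1 (None if absent)
- probe3_tip (a point): Tip of probe 3's stem, 115 mm ahead of its grip point
- probe4_grip (a point): The same point of probe 4, which is just like probe 1 (None if absent)
- probe4_tip (a point): Tip of probe 4's stem, 115 mm ahead of its grip point
- cradle1 (a point): Place of a laid-down probe's grip point in cradle 1, 80 mm above the bench, 35 above the carriage deck; x to the reader (as the tip must point). Two open notches per cradle: a 24 mm one for the handle 34 mm behind this point (rear black support), one for the stem 80 mm ahead. Roof-shaped teeth between them peak 17 mm above the probe's axis. Any probe fits any cradle. Moves with the carriage
- cradle2 (a point): The same for cradle 2, in the middle of the carriage, 54 mm towards +y from cradle 1. Supports are 10 mm thick, so the handle can be held between them down to the deck
- cradle3 (a point): The same for cradle 3, 54 mm towards +y from cradle 2
- bar_tab (a point): Loose keeper bar: aluminium, 26 wide (x), 196 long (y), 12 mm high, with an orange tab upright on its middle, 14 thick (x), 44 (y), 26 mm high. This point: the tab's middle, 25 mm above the bar's underside. 200 to 330 g. Starts on the bench between case and stage. May be turned end for end
- bar_seat (a point): Where the tab's middle is when the bar lies in both forks, 115 mm above the bench; the bar lies along y. The forks are orange posts 86 mm to either side, each with a slot 32 mm wide, 16 mm deep, open at the top; the bar's underside then is 90 mm above the bench, 4 mm above the stems. Moves with the carriage
- carriage (a joint): Slide of the carriage, m: 0 is back towards the robot, 0.06 touches the red stop post (end of travel). 3.82 mm per rad of the wheel; starts at 0 to 0.02. The stems go under the white reader hood (underside 105, top 150 mm above the bench), whose front edge is 97 mm ahead of the bar's seat at 0, 37 mm at the stop; the bar clears it
- wheel (a joint): Handwheel angle, rad: grows clockwise seen from above, which drives the carriage to its stop (at 15.7 rad). Light friction, 2 to 4 N at the crank; it stays where it is left
- wheel_axis (a point): On the handwheel's vertical axis, 95 mm above the bench; x as the cradles' x. The dark wheel is 104 mm across, its top face 67 mm above the bench; it lies 166 mm to +y of the carriage's middle line
- crank (a point): Grasp point of the red crank, 95 mm above the bench: an upright round pin 16 mm thick, fixed on the wheel 40 mm off its axis, its top 114 mm above the bench. It may turn in the grip while it is led round
- amber1: Bystander, to be left alone: amber bottle 64 mm across, 140 mm tall; origin at the centre of its underside
- beaker: Bystander, to be left alone: glass beaker 70 mm across, 85 mm tall; origin at the centre of its underside
- tipbox: Bystander, to be left alone: blue box 120 x 85 x 50 mm; origin at the centre of its underside
- amber2: Bystander, to be left alone: amber bottle 76 mm across, 170 mm tall; origin at the centre of its underside

How it is judged:
By the outcome, as a careful person would: the job done as asked, in the order asked, and still so for the second after the job is handed in, with the robot touching nothing.
Of probe1, probe2, probe3, probe4 only 2 to 3 are there at a start; the rules pass over those that are not, and their reading is None.
At some moment in a run one of bar may be knocked a few centimetres aside while the robot is not near it.
Once in a run the grip may slacken for a moment while it holds something.
It also fails if it takes over 210 s, if anything falls off the work surface, if the arm or the gripper's body presses on something with over 40 N, if the wrist force passes 120 N, or if a joint passes its speed limit or range.

### The arm

A 6-joint arm with a two-finger parallel gripper is mounted at the origin on the work surface. World frame = base frame: x ahead of the robot, y to its left, z up, the work surface at z = 0. Lengths are in mm, angles in rad, forces in N, time in s.
With the tool pointing down it reaches from about 300 to 875 mm from the base axis. Payload 4.2 kg.
Tool frame: the origin (TCP) lies between the finger pads; the fingertips stand 8 mm ahead of it and the grasp point (between the pads) lies 11 mm behind it; z points along the fingers, y is the direction in which the jaws open and shut (so a half turn about z gives the same grasp; the last joint's range is limited). The gripper opens to 85 mm and grips with 20 to 120 N. Pads are 22 mm wide; open, the fingers measure 114 mm over their backs; the gripper's body (76 mm by 85 mm) begins 54 mm behind the grasp point. The pads swing forward as they close: fully open they stand 13 mm farther back than shut.
Start: joints at [-0.02, 0.32, 1.565, -0, 1.257, -0.02], TCP at [575.013, 0, 239.338] pointing down, gripper open.
Joint ranges: [-3.11, 3.11], [-0.84, 2.01], [0.21, 2.61], [-1.34, 4.49], [0.05, 2.63], [-2.56, 2.56]. Speed limits (rad/s): [2.57, 2.57, 3.14, 3.14, 3.14, 3.14].

### API

Orientations are given as a unit quaternion [x, y, z, w].
In Python, from plant import arm, fingers, solve_ik, telemetry, read_camera, get_calibration, job gives the robot as it stands. Calls block until the motion is done:
- arm.move_to(position, orientation): joint-space move of the TCP to a pose.
- arm.move_straight(position, attitude=None, velocity=150): straight line of the TCP; attitude=None keeps the orientation; velocity is the mean speed in mm/s.
- arm.set_joints(angles): joint-space move.
- fingers.open_jaws() and fingers.gripper_close(effort=None): open the fingers fully, or close them until they stop; effort is the grip in N (None keeps the last).
- arm.sleep(seconds).
- solve_ik(position, orientation): joint angles nearest the present ones, or None.
- telemetry.get_state(): the state.
- read_camera(name): name is "scene" or "side" or "wrist"; returns the picture (400x640x3 uint8, red, green, blue); there is no depth.
- get_calibration(name): a dict with "camera_matrix" (3x3 intrinsics, pixels), "R" (3x3) and "t" (3): a world point X has camera coordinates R X + t. Camera axes: x right, y down, z forward; pixel columns grow to the right and rows downward; lengths in mm; the calibration is good to about 2 mm. A picture is of the moment at which its call begins: read the wrist's pose just before it. get_calibration takes no time and is no camera call; for the wrist camera it gives the pose at the moment of the call.
A pose or a line that the arm cannot do raises arm.Unreachable and nothing moves.
- job.sign_off(): hands the job in, once; it reports no verdict.
The state is a dict: "clock": time; "joint_positions": joint angles; "joint_vel": joint speeds; "joint_torque": joint torques, N m; "eef_pos": TCP position; "ee_rot": TCP orientation; "contact_force": force on the tool from outside, world axes, zero at the start; "torque": the same for the moment, N m; "grip_width": finger opening in mm.
Only numpy, scipy, OpenCV 4.12 (cv2) and the standard library are available. Lean on these libraries where they do the work, as an engineer would, in place of code of your own. Each camera call takes 0.05 s, during which the arm holds its last target.

## Working session

There is one attempt and no reset: what is moved stays moved. The work goes in short steps, each a Python script; the robot and the scene stay as the last script left them, time stands still between calls to the robot, and variables do not carry over. Pictures are saved under pics/ and viewed, and the job is handed in when it is done.

```bash
ls -la; mkdir -p pics
python3 - <<'E'
from plant import *
import cv2
print(telemetry.get_state())
for n in ("scene","side","wrist"):
    c=get_calibration(n); print(n,c)
    cv2.imwrite(f"pics/a_{n}.png",read_camera(n)[:,:,::-1])
E
```

```text
total 12
drwxr-xr-x  3 agent agent 4096 Dec  6 17:46 .
drwxr-xr-x 23 root  root  4096 Dec  6 17:46 ..
drwxr-xr-x  2 agent agent 4096 Dec  6 17:46 pics
{'clock': 0.0, 'joint_positions': array([-2.00297212e-02,  3.20313722e-01,  1.56569211e+00, -7.68681457e-06,
        1.25744118e+00, -1.99703030e-02]), 'joint_vel': array([ 3.90861802e-04, -3.21290256e-04, -1.16632731e-03,  6.54814182e-05,
        8.15615959e-04,  7.51130129e-04]), 'joint_torque': array([ 7.05825660e-04, -4.15526962e+01, -2.34157133e+01, -1.88356019e-06,
        8.09230405e-03,  1.54784908e-05]), 'eef_pos': array([ 5.74518994e+02, -8.95671868e-03,  2.38464662e+02]), 'ee_rot': array([ 7.07126644e-01,  7.07086310e-01, -6.45006381e-04, -6.66061044e-04]), 'contact_force': array([-0.08481882, -0.14107373, -0.57245357]), 'torque': array([ 0.02214849, -0.01860645, -0.02769561]), 'grip_width': 85.28398033680413}
scene {'camera_matrix': array([[365.36323622,   0.        , 319.85938732],
       [  0.        , 365.36323622, 197.28756489],
       [  0.        ,   0.        ,   1.        ]]), 'R': array([[-0.04916823,  0.99869023, 
[... 283 characters left out ...]
7.25496668],
       [  0.        ,   0.        ,   1.        ]]), 'R': array([[-0.91087518, -0.4126804 , -0.00113546],
       [-0.27351458,  0.60576176, -0.74715625],
       [ 0.30902456, -0.68025552, -0.66464746]]), 't': array([ 443.17846806,  213.76289331, 1158.80230433])}
wrist {'camera_matrix': array([[358.89324569,   0.        , 321.7273811 ],
       [  0.        , 358.89324569, 200.1064661 ],
       [  0.        ,   0.        ,   1.        ]]), 'R': array([[ 9.99999874e-01,  9.17563980e-05, -4.94224357e-04],
       [ 2.32059005e-04, -9.56426170e-01,  2.91974189e-01],
       [-4.45898609e-04, -2.91974266e-01, -9.56426071e-01]]), 't': array([-575.4092823 ,  -37.56591968,  379.55467264])}
```

View pics/a_scene.png

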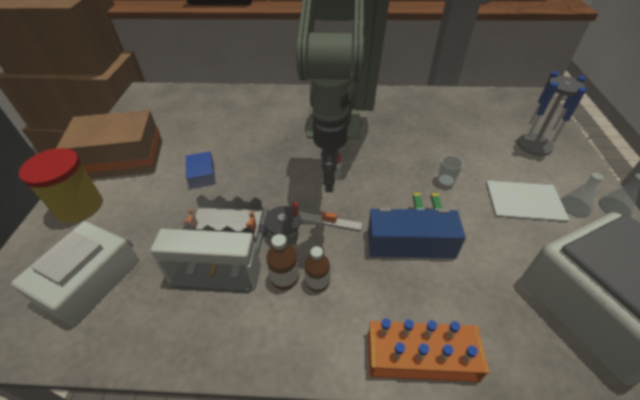

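View pics/a_side.png

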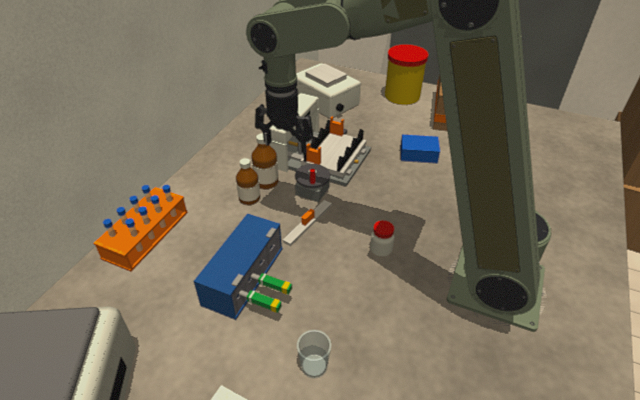

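View pics/a_wrist.png

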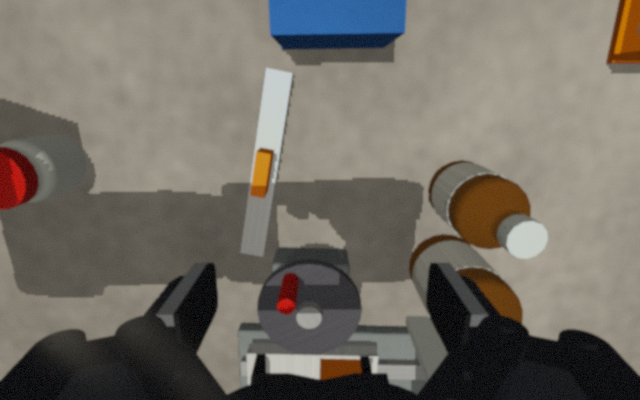

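The scene view shows the blue case at (415,232) with two green handles at (418,200) and (437,200). The stage is at (215,235), with the wheel at (282,225) and red crank at (296,208). The bar lies at (325,220) and the bottles at (282,265) and (317,270). I'll get rough positions from this, then take closer wrist views.

```bash
cat > h.py <<'E'
from plant import arm,fingers,solve_ik,telemetry,read_camera,get_calibration,job
import numpy as np, cv2
from scipy.spatial.transform import Rotation as Ro
def cam(n): 
    c=get_calibration(n); return (c["camera_matrix"],np.array(c["R"]),np.array(c["t"]))
def ray(c,uv):
    K,R,t=c; C=-R.T@t; d=R.T@np.linalg.inv(K)@np.array([uv[0],uv[1],1.]); return C,d/np.linalg.norm(d)
def onz(c,uv,z):
    C,d=ray(c,uv); return C+d*(z-C[2])/d[2]
def tri(obs):
    A=np.zeros((3,3));b=np.zeros(3)
    for c,uv in obs:
        C,d=ray(c,uv);P=np.eye(3)-np.outer(d,d);A+=P;b+=P@C
    X=np.linalg.solve(A,b)
    res=[np.linalg.norm((np.eye(3)-np.outer(ray(c,uv)[1],ray(c,uv)[1]))@(X-ray(c,uv)[0])) for c,uv in obs]
    return X,max(res)
def proj(c,X):
    K,R,t=c;p=K@(R@np.asarray(X,float)+t);return p[:2]/p[2]
def q(yaw,flip=0):
    # tool down; yaw = world angle about z; base: tool x->-x, y->y
    return (Ro.from_euler('z',yaw)*Ro.from_quat([0,1,0,0])).as_quat()
def shot(n,name):
    c=cam(n); im=read_camera(n); np.savez(f"pics/{name}.npz",K=c[0],R=c[1],t=c[2],im=im)
    cv2.imwrite(f"pics/{name}.png",im[:,:,::-1]); return c,im
def load(name):
    d=np.load(f"pics/{name}.npz"); return (d["K"],d["R"],d["t"]),d["im"]
def st():
    s=telemetry.get_state(); print("t %.1f pos %s F %s T %s w %.1f q %s"%(s["clock"],s["eef_pos"].round(1),s["contact_force"].round(1),s["torque"].round(2),s["grip_width"],s["joint_positions"].round(2))); return s
E
python3 - <<'E'
from h import *
c=cam("scene")
for n,uv,z in [("h1",(418,200),55),("h2",(437,200),55),("casefl",(371,211),95),("casefr",(461,212),95),("bar",(325,219),12),("crank",(296,206),110),("wheel",(280,217),67),("beak",(449,180),0)]:
    print(n,onz(c,uv,z).round(0))
E
```

```text
h1 [465. 263.  55.]
h2 [463. 319.  55.]
casefl [549. 116.  95.]
casefr [543. 362.  95.]
bar [513. -13.  12.]
crank [551. -91. 110.]
wheel [ 556. -139.   67.]
beak [317. 395.   0.]
```

Run:
```python
from h import *
arm.move_to([440,290,260],q(0)); st(); shot("wrist","c1")
arm.move_to([470,200,260],q(0)); shot("wrist","c2"); st()
```

```text
t 1.4 pos [440.4 289.5 259.9] F [0.3 0.5 0.2] T [-0.02  0.   -0.02] w 85.2 q [ 0.56  0.23  1.64 -0.    1.27 -1.01]
t 1.9 pos [470.4 199.4 260. ] F [-1.6 -0.1 -0.7] T [-0.01 -0.07 -0.01] w 85.3 q [ 0.38  0.21  1.67  0.    1.27 -1.19]
```

View pics/c1.png

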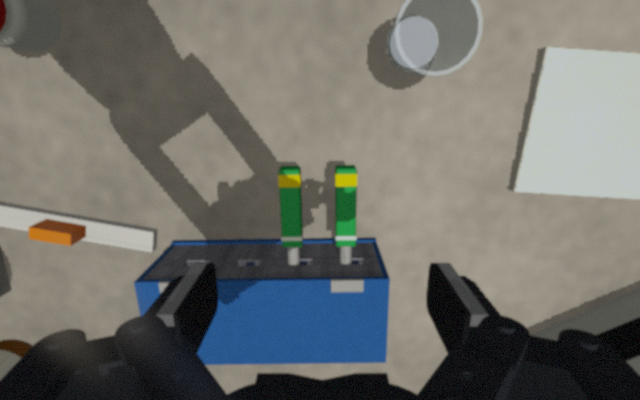

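View pics/c2.png

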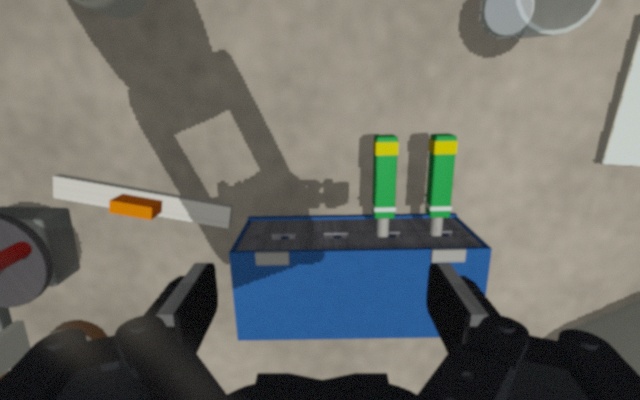

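Views c1 and c2 show two probes, with yellow bands at (289,180) and (346,180) in c1. They sit in slots 3 and 4; the left two slots are empty. I'll triangulate them and look at the stage.

```bash
cat >> h.py <<'E'
def blobs(im,lo,hi,amin=20,roi=None):
    m=cv2.inRange(cv2.cvtColor(im,cv2.COLOR_RGB2HSV),np.array(lo),np.array(hi))
    if roi is not None:
        z=np.zeros_like(m);z[roi[1]:roi[3],roi[0]:roi[2]]=1;m=m*z
    n,l,s,ce=cv2.connectedComponentsWithStats(m)
    o=[(ce[i],s[i],l==i) for i in range(1,n) if s[i][4]>=amin]
    return sorted(o,key=lambda a:a[0][0])
YEL=((24,140,110),(34,255,255)); GRN=((45,120,50),(75,255,255)); ORA=((8,150,90),(19,255,255)); RED=((0,170,70),(6,255,255))
E
python3 - <<'E'
from h import *
D={}
for n in ("c1","c2"):
    c,im=load(n)
    y=blobs(im,*YEL); g=blobs(im,*GRN,amin=100)
    print(n,[(b[0].round(1),b[1][:4]) for b in y],[(b[0].round(1),b[1]) for b in g])
    D[n]=(c,y,g)
for k in (0,1):
    for j,nm in ((1,"yel"),(2,"grn")):
        obs=[(D[n][0],D[n][j][k][0]) for n in D]
        X,r=tri(obs); print(k,nm,X.round(1),round(r,1))
        if j==1: print([onz(c,uv,65).round(1) for c,uv in obs])
E
python3 - <<'E'
from h import *
arm.move_to([480,-300,300],q(0)); shot("wrist","s1"); st()
arm.move_to([480,-210,300],q(0)); shot("wrist","s2"); st()
E
```

```text
c1 [(array([289. , 180.4]), array([278, 174,  23,  13], dtype=int32)), (array([345.3, 179.8]), array([335, 173,  22,  14], dtype=int32))] [(array([289.1, 170.1]), array([279, 167,  21,   7, 135], dtype=int32)), (array([290.6, 211.1]), array([280, 188,  22,  48, 944], dtype=int32)), (array([344.8, 169.5]), array([336, 166,  20,   8, 125], dtype=int32)), (array([345.1, 210.6]), array([336, 187,  20,  48, 907], dtype=int32)), (array([345.5, 243.3]), array([335, 241,  21,   6, 102], dtype=int32))]
c2 [(array([386. , 148.2]), array([375, 142,  23,  14], dtype=int32)), (array([444.8, 147.1]), array([433, 141,  24,  14], dtype=int32))] [(array([383.7, 215.1]), array([374, 213,  21,   6, 104], dtype=int32)), (array([384.2, 180.4]), array([ 373,  156,   23,   51, 1066], dtype=int32)), (array([385.1, 138.4]), array([375, 136,  22,   6, 120], dtype=int32)), (array([438.7, 214. ]), array([427, 210,  23,   8, 110], dtype=int32)), (array([440.1, 179.2]), array([ 427,  154,   27,   52, 1168], dtype=int32)), (array([443.2, 137.3]), array([432, 135,  24,   6, 122], dtype=int32))]
0 yel [448.7 258.8  63.3] 0.1
[array([448.4, 259. ,  65. ]), array([448.3, 258.4,  65. ])]
0 grn [447.  253.8 165.2] 32.8
1 yel [447.4 312.   66.5] 0.1
[array([447.9, 312.1,  65. ]), array([447.5, 312.5,  65. ])]
1 grn [480.2 259.1  60.7] 0.3
t 3.8 pos [ 480.5 -299.   300. ] F [-0.  -0.1  0.4] T [-0.07 -0.01  0.04] w 85.5 q [-0.58  0.27  1.48  0.    1.39 -2.15]
t 4.3 pos [ 480.3 -209.5  300.2] F [ 0.4 -0.   0.4] T [ 0.01 -0.05  0.01] w 85.7 q [-0.43  0.2   1.57 -0.    1.37 -2.01]
```

View stage.

View pics/s1.png

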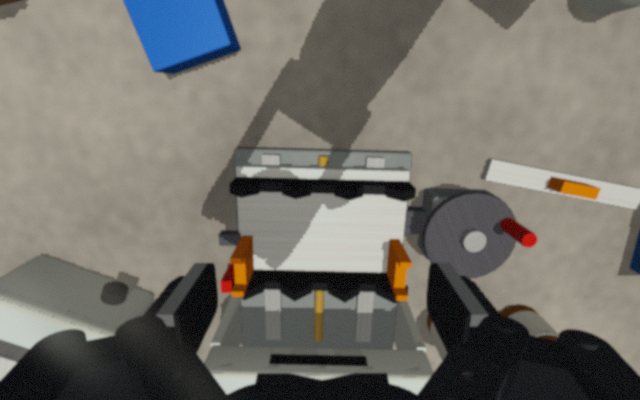

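View pics/s2.png

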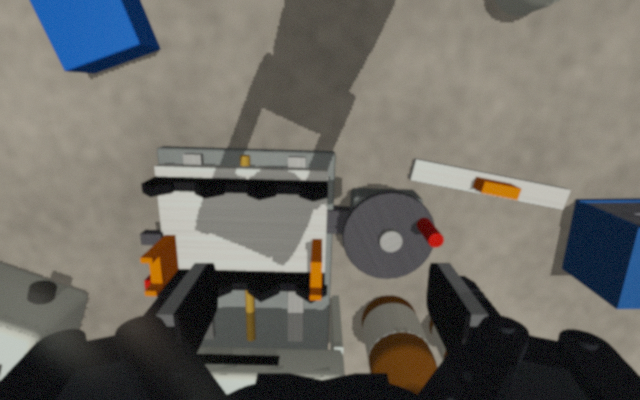

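s1 shows the rear support at row 187, the front support at row 283, the forks at (243,265) and (399,270), the wheel hub at (474,240) and the crank top at (528,239). I'll take closer views.

Run:
```python
from h import *
arm.move_to([460,-330,200],q(0)); c,im=shot("wrist","s3"); st()
cv2.imwrite("pics/s3z.png",cv2.resize(im[60:360,120:520],None,fx=2,fy=2,interpolation=cv2.INTER_CUBIC)[:,:,::-1])
arm.move_to([460,-270,200],q(0)); c,im=shot("wrist","s4"); st()
cv2.imwrite("pics/s4z.png",cv2.resize(im[60:360,120:520],None,fx=2,fy=2,interpolation=cv2.INTER_CUBIC)[:,:,::-1])
```

```text
t 5.0 pos [ 460.9 -329.9  201.3] F [-0.   0.4 -0.2] T [ 0.02  0.02 -0.01] w 85.3 q [-0.64  0.33  1.65  0.    1.16 -2.21]
t 5.4 pos [ 461.1 -269.2  201.7] F [-0.2  0.8  0.3] T [-0.01  0.   -0.02] w 85.4 q [-0.55  0.28  1.72 -0.    1.14 -2.12]
```

View pics/s3z.png

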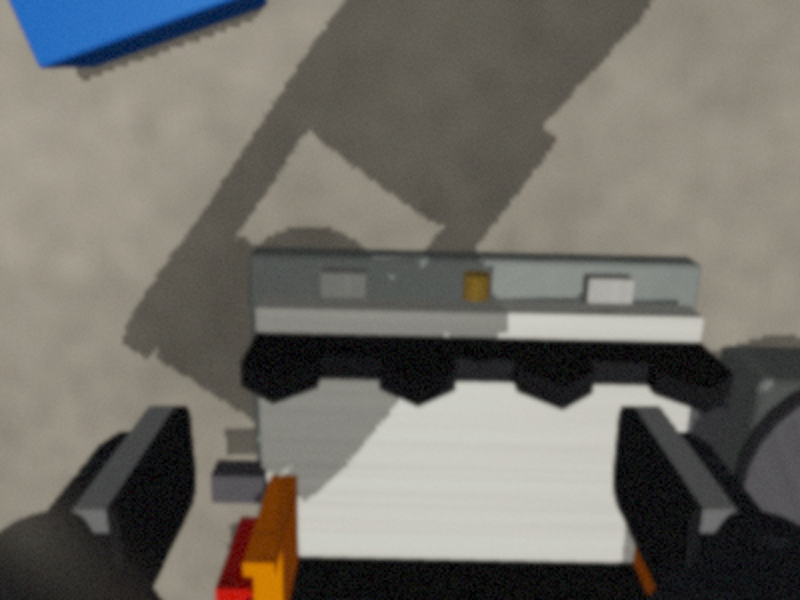

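View pics/s4z.png

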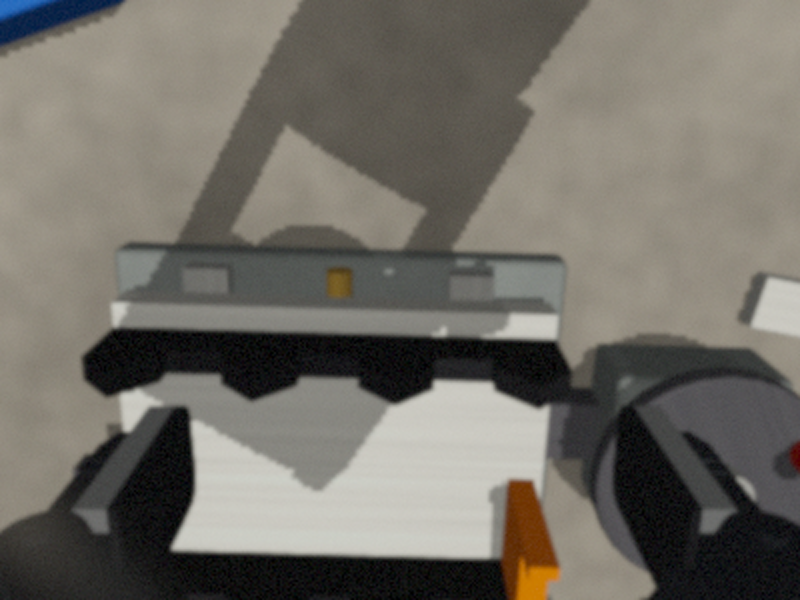

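Run:
```python
from h import *
c3,_=load("s3");c4,_=load("s4");c1,_=load("s1");c2,_=load("s2")
f=lambda u,v:(120+u/2-.25,60+v/2-.25)
for a,b in [((418,403),(253,398)),((560,405),(397,402))]:
    print("tooth",[x if isinstance(x,float) else x.round(1) for x in tri([(c3,f(*a)),(c4,f(*b))])])
for nm,a,b in [("n1",(350,376),(192,372)),("n2",(485,378),(330,374)),("n3",(620,381),(464,377))]:
    print(nm,[x if isinstance(x,float) else x.round(1) for x in tri([(c3,f(*a)),(c4,f(*b))])])
for n in("s1","s2","s3","s4"):
    c,im=load(n)
    print(n,"red",[(b[0].round(1),b[1]) for b in blobs(im,*RED,amin=15)])
    print(n,"ora",[(b[0].round(1),b[1]) for b in blobs(im,*ORA,amin=30)])
for n,r in (("s1",(200,220,460,310)),("s2",(100,210,460,310))):
    _,im=load(n); cv2.imwrite(f"pics/{n}z.png",cv2.resize(im[r[1]:r[3],r[0]:r[2]],None,fx=3 if n=="s1" else 2.2,fy=3 if n=="s1" else 2.2,interpolation=cv2.INTER_CUBIC)[:,:,::-1])
```

```text
tooth [array([ 509.3, -324.6,   92. ]), np.float64(0.08034332167881722)]
tooth [array([ 512.4, -270.4,   88.3]), np.float64(0.1417496240239409)]
n1 [array([ 504.6, -350.9,   78.7]), np.float64(0.13474611804245973)]
n2 [array([ 508. , -297.5,   73. ]), np.float64(0.019271936804459187)]
n3 [array([ 508.7, -243.8,   74.1]), np.float64(0.16062293969298022)]
s1 red [(array([227.5, 280.9]), array([221, 265,  12,  28, 212], dtype=int32)), (array([519.4, 233. ]), array([501, 219,  35,  28, 410], dtype=int32))]
s1 ora [(array([241.5, 266.5]), array([230, 236,  23,  62, 977], dtype=int32)), (array([398. , 269.5]), array([387, 240,  25,  61, 949], dtype=int32)), (array([573.6, 187.9]), array([549, 178,  50,  21, 554], dtype=int32))]
s2 red [(array([147.1, 282.9]), array([145, 278,   5,  11,  39], dtype=int32)), (array([430.6, 233.6]), array([418, 219,  25,  28, 328], dtype=int32))]
s2 ora [(array([160.3, 263.9]), array([ 141,  236,   37,   60, 1306], dtype=int32)), (array([315.6, 272.4]), array([309, 240,  14,  62, 643], dtype=int32)), (array([407.1, 366.2]), array([ 375,  347,   61,   40, 1691], dtype=int32)), (array([496.7, 188.4]), array([474, 179,  46,  20, 559], dtype=int32))]
s3 red [(array([237.2, 349.6]), array([228, 320,  20,  49, 460], dtype=int32)), (array([618.1, 301.5]), array([591, 281,  49,  47, 749], dtype=int32))]
s3 ora [(array([255.1, 340.5]), array([ 240,  299,   29,   88, 1614], dtype=int32)), (array([441.2, 346.1]), array([437, 337,   9,  18,  42], dtype=int32))]
s4 red [(array([542.2, 304.4]), array([516, 280,  51,  48, 871], dtype=int32))]
s4 ora [(array([383.7, 339.5]), array([ 371,  301,   29,   85, 1441], dtype=int32)), (array([607.1, 235.9]), array([ 574,  221,   66,   30, 1113], dtype=int32))]
```

View pics/s1z.png

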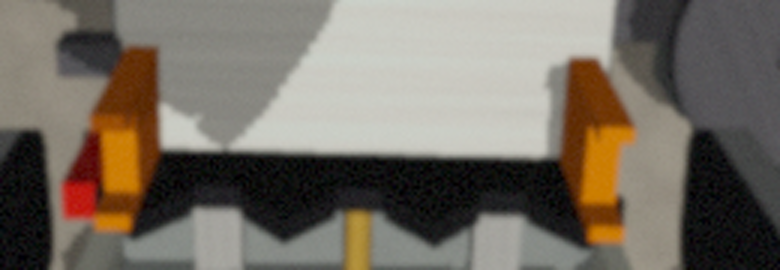

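View pics/s2z.png

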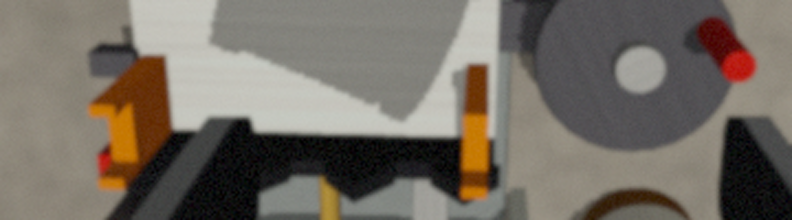

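Run:
```python
from h import *
c3,_=load("s3");c4,_=load("s4");c1,_=load("s1");c2,_=load("s2")
f=lambda u,v:(120+u/2-.25,60+v/2-.25)
for a,b in [((418,403),(253,398)),((560,405),(397,402))]:
    print("tooth97",onz(c3,f(*a),97).round(1),onz(c4,f(*b),97).round(1))
for nm,a,b in [("n1",(350,376),(192,372)),("n2",(485,378),(330,374)),("n3",(620,381),(464,377))]:
    print(nm,onz(c3,f(*a),70).round(1),onz(c4,f(*b),70).round(1))
g=lambda u,v:(200+u/3-.33,220+v/3-.33)
print("deck end l,r",onz(c1,g(200,154),45).round(1),onz(c1,g(540,158),45).round(1))
# deck side edges z45 in s4: left (150,?) 
print("crank top tri",tri([(c1,(528.5,239.5)),(c2,(436,239))]))
print("hub tri",tri([(c1,(474.3,240.5)),(c2,(391,240.5))]))
for nm,a in [("crank",((c1,(528.5,239.5)),(c2,(436,239))))]:
    print([onz(c,uv,114).round(1) for c,uv in a])
```

```text
tooth97 [ 506.9 -324.7   97. ] [ 506.8 -323.4   97. ]
tooth97 [ 507.8 -272.5   97. ] [ 508.1 -270.3   97. ]
n1 [ 508.5 -351.6   70. ] [ 508.7 -353.7   70. ]
n2 [ 509.4 -297.1   70. ] [ 509.4 -297.8   70. ]
n3 [ 510.8 -242.4   70. ] [ 510.4 -243.4   70. ]
deck end l,r [ 616.2 -365.2   45. ] [ 617.8 -228.    45. ]
crank top tri (array([545.86469397, -96.21576739, 111.01288416]), np.float64(0.23353590864815002))
hub tri (array([ 562.54140035, -132.78642009,   75.86996622]), np.float64(0.05453958408712253))
[array([544.8, -98. , 114. ]), array([544.3, -97.3, 114. ])]
```

Run:
```python
from h import *
s=telemetry.get_state(); p=s["eef_pos"]; R=Ro.from_quat(s["ee_rot"]).as_matrix()
c,im=shot("wrist","f1")
z=cv2.resize(im[220:400,380:640],None,fx=3,fy=3,interpolation=cv2.INTER_CUBIC)[:,:,::-1].copy()
z=cv2.convertScaleAbs(z,alpha=2.0)
for (x,y,zz),col in [((11,-42.5,-5),(0,255,0)),((-11,-42.5,-5),(0,255,0)),((11,-57,-5),(0,0,255)),((-11,-57,-5),(0,0,255)),((11,-42.5,-43),(255,255,0)),((11,42.5,-5),(0,255,0)),((11,57,-5),(0,0,255))]:
    u=proj(c,p+R@np.array([x,y,zz])); print((x,y,zz),u.round(0))
    cv2.circle(z,(int((u[0]-380)*3),int((u[1]-220)*3)),4,col,-1)
cv2.imwrite("pics/f1z.png",z)
```

```text
(11, -42.5, -5) [214. 255.]
(-11, -42.5, -5) [218. 303.]
(11, -57, -5) [177. 255.]
(-11, -57, -5) [184. 303.]
(11, -42.5, -43) [177. 311.]
(11, 42.5, -5) [427. 255.]
(11, 57, -5) [464. 255.]
```

View pics/f1z.png

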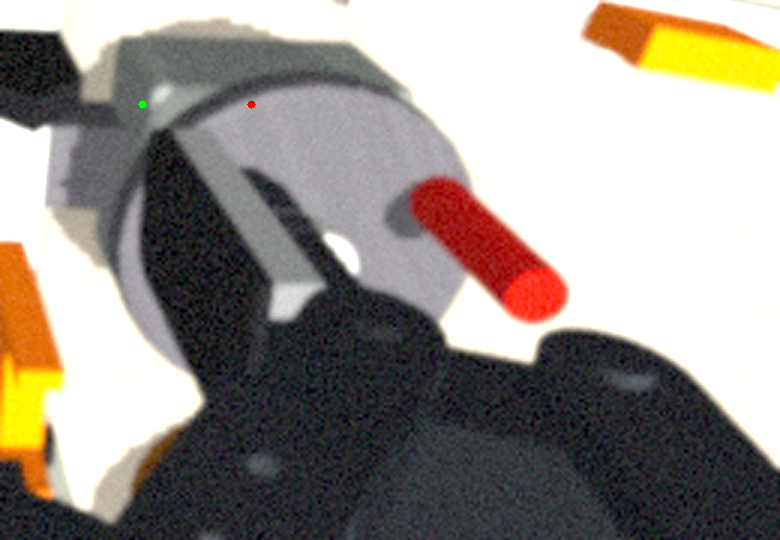

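The views show that the fingertips are thin. With a neighbour 54 mm away, I'll take probe A (slot 4) with a shallow grip from above, using a small roll, then draw it out in steps.

```bash
cat >> h.py <<'E'
def qr(yaw,roll=0,pitch=0): # roll about world-x-ish (probe axis)
    return (Ro.from_euler('z',yaw)*Ro.from_euler('x',roll)*Ro.from_quat([0,1,0,0])).as_quat()
E
python3 - <<'E'
from h import *
Q=qr(0.014,-0.052)
arm.move_to([482,312.7,150],Q)
arm.move_straight([482,312.7,75],velocity=100); st()
c,im=shot("wrist","g0")
arm.move_straight([482,312.7,62],velocity=30); st()
arm.sleep(.2); st(); shot("side","g0s")
E
```

```text
t 8.5 pos [482.5 312.9  75.5] F [ 0.7  0.1 -0.1] T [ 0.02  0.01 -0.01] w 85.7 q [ 0.58  0.48  1.76 -0.06  0.92 -0.97]
t 9.1 pos [482.  312.7  61.8] F [ 0.6 -0.  -0.3] T [0.02 0.   0.04] w 85.3 q [ 0.58  0.5   1.78 -0.06  0.9  -0.97]
t 9.3 pos [482.1 312.8  62.1] F [ 0.4 -1.1  0.4] T [-0.01  0.02  0.02] w 85.4 q [ 0.58  0.5   1.78 -0.06  0.9  -0.97]
```

View pics/g0.png

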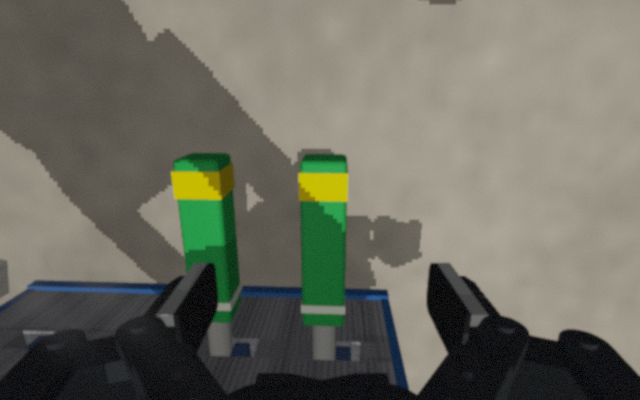

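View pics/g0s.png

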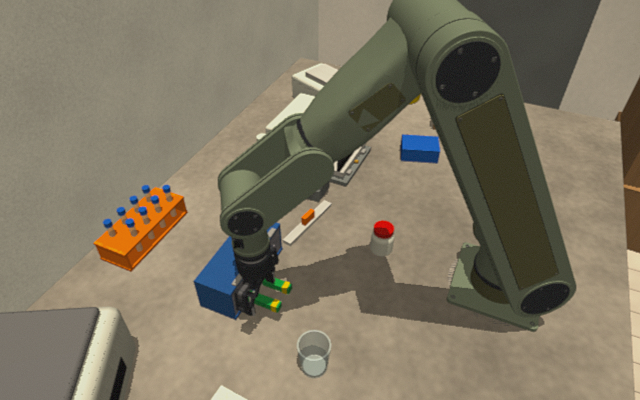

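In g0 the target handle (columns 300–347) is centred between the jaws at columns 210 and 432. There is no contact force, so I'll close.

Run:
```python
from h import *
fingers.gripper_close(effort=60); st(); arm.sleep(.2); s=st(); shot("wrist","g1")
```

```text
t 10.0 pos [482.  312.9  62.1] F [0.5 1.5 1.3] T [ 0.08  0.02 -0.05] w 18.3 q [ 0.58  0.5   1.78 -0.06  0.9  -0.97]
t 10.2 pos [482.  312.9  62. ] F [-0.8  1.3  0.7] T [0.19 0.02 0.02] w 18.0 q [ 0.58  0.5   1.78 -0.06  0.9  -0.97]
```

View pics/g1.png

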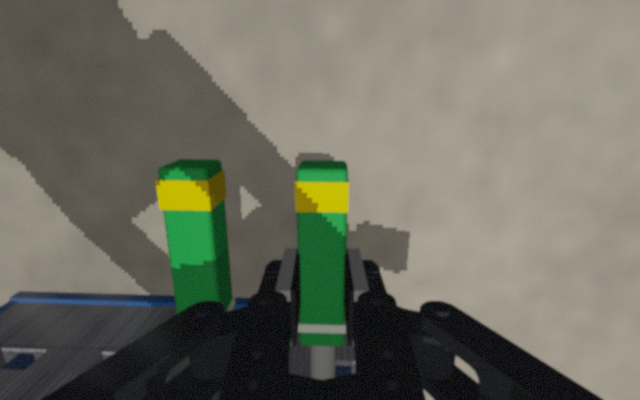

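The handle is held between the pads and the neighbour hasn't moved. I'll draw it out straight.

```bash
cat >> h.py <<'E'
def pull(p0,yaw,n=7,step=10,v=25,wig=0.4):
    u=np.array([np.cos(yaw),np.sin(yaw),0]);w=np.array([-u[1],u[0],0]);p0=np.array(p0,float)
    for i in range(1,n+1):
        arm.move_straight(p0-u*(step*i)+w*wig*(1 if i%2 else -1)*(i<6),velocity=v); st()
    return p0-u*step*n
E
python3 - <<'E'
from h import *
pull([482,312.7,62],0.014,n=3)
shot("wrist","g2")
E
```

```text
t 10.8 pos [476.7 313.1  62.9] F [10.8 -3.  -2.1] T [-0.47 -1.8  -0.05] w 18.1 q [ 0.59  0.49  1.79 -0.06  0.88 -0.96]
t 11.3 pos [467.8 312.9  63.4] F [14.  -1.6 -2.1] T [-0.25 -2.15 -0.05] w 17.9 q [ 0.6   0.47  1.81 -0.06  0.87 -0.95]
t 11.9 pos [457.  313.   63.1] F [10.9 -3.4 -1.2] T [-0.44 -1.98 -0.2 ] w 18.2 q [ 0.61  0.46  1.83 -0.06  0.86 -0.94]
```

View pics/g2.png

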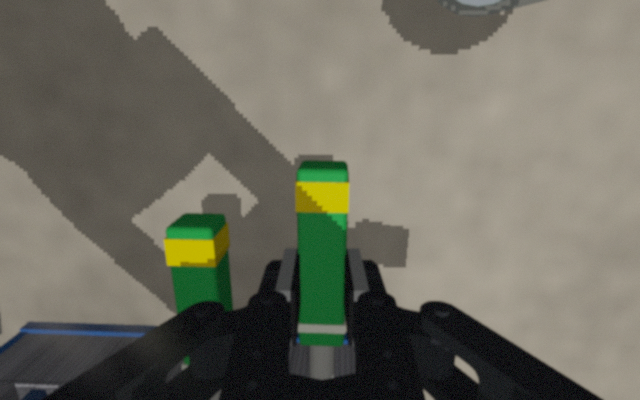

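The band is still at (322,196) in the gripper view, so there is no slip. I'll continue the draw.

Run:
```python
from h import *
u=np.array([np.cos(.014),np.sin(.014),0]);p0=np.array([482,312.7,62])
for d in (40,50,60,68,76):
    arm.move_straight(p0-u*d,velocity=25); st()
shot("wrist","g3"); shot("side","g3s")
```

```text
t 12.5 pos [447.3 312.9  63.2] F [12.4 -1.6 -1.3] T [-0.34 -2.01 -0.17] w 18.3 q [ 0.62  0.45  1.85 -0.06  0.85 -0.93]
t 13.0 pos [437.1 312.8  63.2] F [11.9 -2.4 -1.8] T [-0.33 -1.98 -0.15] w 18.2 q [ 0.63  0.44  1.87 -0.06  0.84 -0.92]
t 13.6 pos [426.4 312.5  63. ] F [ 9.8 -2.4 -1.3] T [-0.39 -1.73 -0.16] w 18.1 q [ 0.64  0.43  1.89 -0.06  0.84 -0.91]
t 14.1 pos [413.4 311.5  61.7] F [-0.4 -0.6 -1. ] T [ 0.08 -0.03 -0.01] w 18.3 q [ 0.65  0.43  1.91 -0.06  0.84 -0.9 ]
t 14.5 pos [405.9 311.7  62. ] F [ 0.5  0.5 -1.4] T [ 0.05 -0.    0.02] w 18.4 q [ 0.66  0.42  1.93 -0.06  0.83 -0.89]
```

View pics/g3.png

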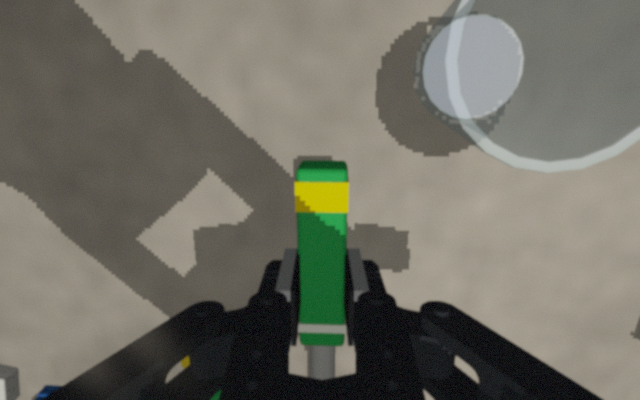

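View pics/g3s.png

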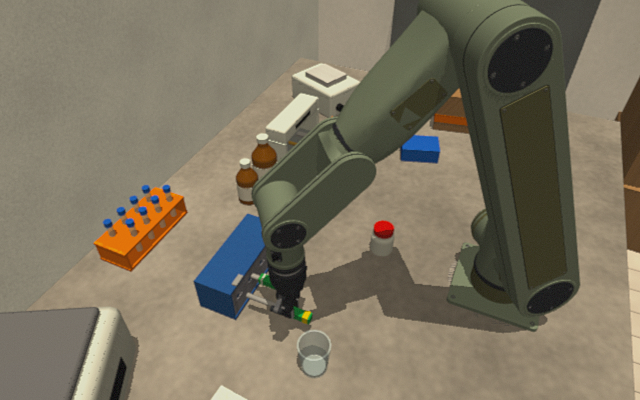

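The probe is fully out with no force on it, and the band is at the same place in the grip. I'll lift it and carry it over, measuring the stage from above on the way.

Run:
```python
from h import *
arm.move_straight([405.9,311.7,240],velocity=150)
Q=qr(-0.016)
arm.move_to([600,-195,260],Q); arm.sleep(.3); st()
for i,y in enumerate((-195,-350)):
    if i: arm.move_straight([600,y,260],velocity=200); arm.sleep(.3)
    c,im=shot("wrist",f"t{i}")
    cv2.imwrite(f"pics/t{i}z.png",cv2.resize(im[0:300],None,fx=1.25,fy=1.25,interpolation=cv2.INTER_CUBIC)[:,:,::-1])
st()
```

```text
t 18.2 pos [ 600.1 -194.4  260.1] F [-0.7  0.6 -1. ] T [0.01 0.04 0.  ] w 17.9 q [-0.33  0.4   1.39  0.    1.35 -1.89]
t 19.5 pos [ 600.2 -349.3  260.2] F [ 0.3  0.4 -2. ] T [-0.01 -0.04 -0.05] w 18.1 q [-0.54  0.5   1.22  0.    1.42 -2.1 ]
```

View pics/t0z.png

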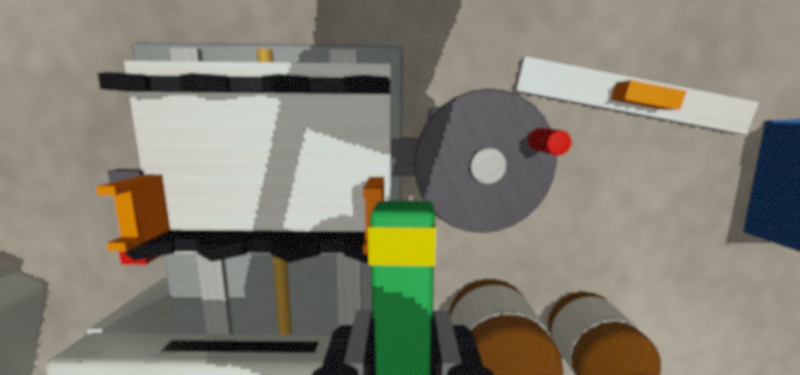

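View pics/t1z.png

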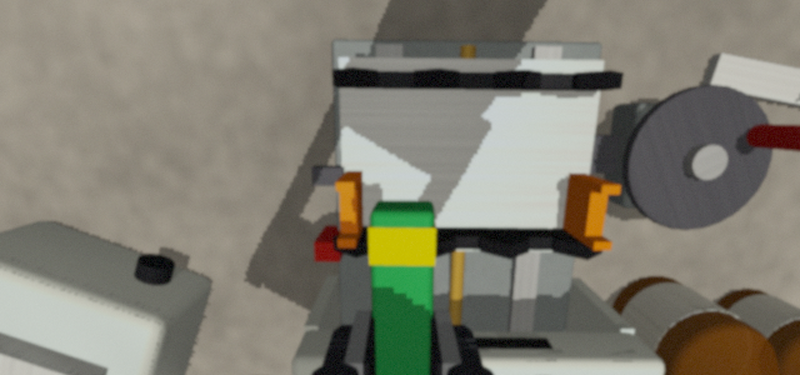

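Run:
```python
from h import *
_,a=load("t0");_,b=load("t1")
A=cv2.resize(a[45:90,70:330],None,fx=3,fy=5,interpolation=cv2.INTER_CUBIC)
B=cv2.resize(b[45:90,250:510],None,fx=3,fy=5,interpolation=cv2.INTER_CUBIC)
z=np.vstack([A,B]); z=cv2.convertScaleAbs(z,alpha=1.8)
cv2.imwrite("pics/tz.png",z[:,:,::-1])
A=cv2.resize(a[130:220,70:330],None,fx=3,fy=3,interpolation=cv2.INTER_CUBIC)
B=cv2.resize(b[130:220,250:510],None,fx=3,fy=3,interpolation=cv2.INTER_CUBIC)
z=np.vstack([A,B]); z=cv2.convertScaleAbs(z,alpha=1.4)
cv2.imwrite("pics/tz2.png",z[:,:,::-1])
```

```text
(no output)
```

View pics/tz.png

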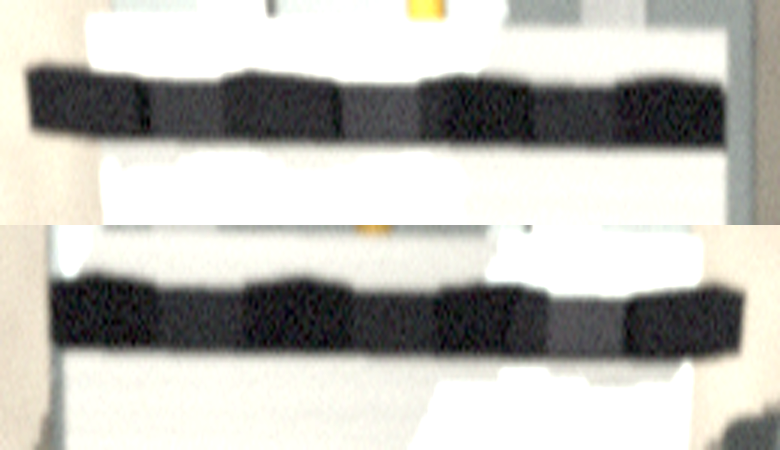

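View pics/tz2.png

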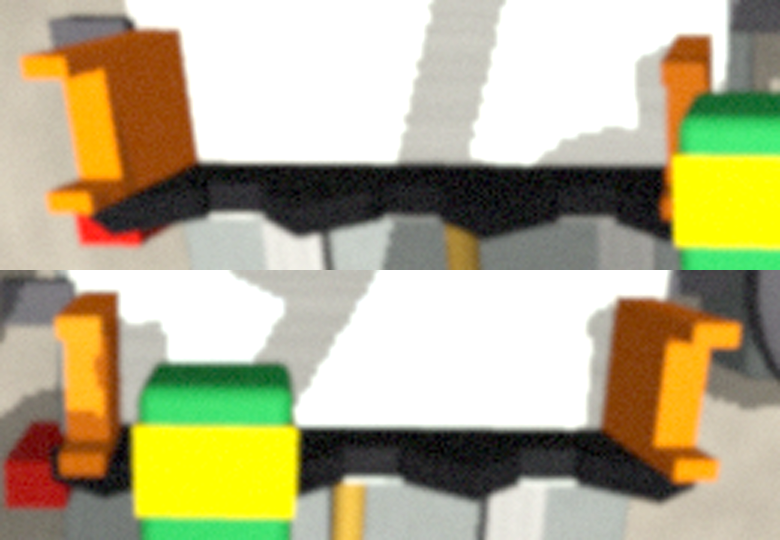

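Run:
```python
from h import *
c0,_=load("t0");c1,_=load("t1")
f0=lambda u,v:(70+(u-1)/3,45+(v-2)/5); f1=lambda u,v:(250+(u-1)/3,45+(v-225-2)/5)
n0=[((150+222)/2,83,137),((342+420)/2,86,141),((530+617)/2,89,145)]
n1=[((160+245)/2,287,348),((352+435)/2,291,353),((547+622)/2,294,353)]
for k in range(3):
    X,r=tri([(c0,f0(n0[k][0],n0[k][2])),(c1,f1(n1[k][0],n1[k][2]))])
    print("n",k+1,"front tri",X.round(1),round(r,1),"plane70",[onz(c,f(n[k][0],n[k][j]),70).round(1)[:2] for c,f,n in((c0,f0,n0),(c1,f1,n1)) for j in (1,2)])
g0=lambda u,v:(70+(u-1)/3,130+(v-1)/3); g1=lambda u,v:(250+(u-1)/3,130+(v-1)/3)
print("L fork",onz(c0,g0(45,76),106).round(1),onz(c0,g0(70,187),106).round(1))
print("R fork",onz(c1,g1(718,77),106).round(1),onz(c1,g1(697,185),106).round(1))
# front support rear top edge: deck boundary z45
print("deck end",onz(c0,g0(300,163),45).round(1),onz(c1,g1(450,430-270),45).round(1))
# front support notches (front lower edge of floor, z=74?) 
for nm,c,u,v in (("f1",c0,g0(237,208),None),("f3",c0,g0(600,212),None),("f2",c1,g1(375-3,472-270),None),("f3b",c1,g1(550,476-270),None)):
    print(nm,onz(c,u,74).round(1))
```

```text
n 1 front tri [ 509.8 -351.1   77.7] 0.1 plane70 [array([ 500.6, -353.4]), array([ 509.2, -354.9]), array([ 499.8, -351. ]), array([ 509.5, -351.2])]
n 2 front tri [ 511.2 -297.7   75.4] 0.2 plane70 [array([ 501.9, -298.4]), array([ 510.7, -299.5]), array([ 501.2, -297.2]), array([ 511.1, -296.8])]
n 3 front tri [ 512.2 -243.9   74.5] 0.1 plane70 [array([ 503.2, -244.1]), array([ 512.2, -244.7]), array([ 502.5, -243.3]), array([ 511.9, -242.5])]
L fork [ 573.9 -385.9  106. ] [ 605.1 -385.4  106. ]
R fork [ 579.2 -212.4  106. ] [ 609.6 -214.5  106. ]
deck end [ 614.5 -347.2   45. ] [ 617.1 -270.4   45. ]
f1 [ 621.4 -356.1   74. ]
f3 [ 624.4 -243.    74. ]
f2 [ 622.8 -300.4   74. ]
f3b [ 624.9 -244.9   74. ]
```

The measurements agree: cradle 2 is at about (540,-298) and the seat is about 52 mm ahead. The forks are at x 589.5 and 594.4, giving a yaw of about -0.024. I'll lay probe A in cradle 3.

Run:
```python
from h import *
Q=qr(-0.024)
arm.move_to([541.2,-244.3,170],Q); arm.sleep(.2); shot("wrist","p0")
arm.move_straight([541.2,-244.3,110],velocity=100); arm.sleep(.2); st(); shot("wrist","p1")
```

```text
t 21.4 pos [ 541.7 -244.5  110.8] F [ 0.1  0.5 -1.7] T [ 0.05 -0.03  0.02] w 18.1 q [-0.44  0.45  1.7   0.    0.99 -1.99]
```

View pics/p1.png

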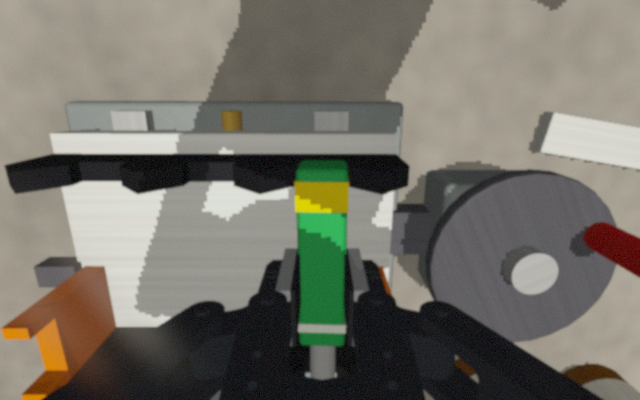

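The handle (columns 296–348) is centred between teeth at about columns 265 and 378, and its band is over the rear support. I'll lower it.

Run:
```python
from h import *
for z in (98,92,89,87):
    arm.move_straight([541.2,-244.3,z],velocity=40); s=st()
    if s["contact_force"][2]>6: break
arm.sleep(.2);st(); shot("wrist","p2")
```

```text
t 21.9 pos [ 541.  -244.2   97.5] F [ 0.3  0.  -2. ] T [-0.03 -0.02 -0.02] w 17.9 q [-0.44  0.47  1.72  0.    0.96 -1.99]
t 22.2 pos [ 541.  -244.2   91.6] F [ 0.3 -0.3 -1.5] T [-0.02  0.    0.04] w 18.1 q [-0.44  0.47  1.72  0.    0.95 -1.99]
t 22.4 pos [ 541.1 -244.3   88.8] F [ 0.2 -0.2 -1.4] T [-0.01  0.03  0.04] w 18.3 q [-0.44  0.48  1.73  0.    0.94 -1.99]
t 22.7 pos [ 541.6 -244.4   87.6] F [-0.3  0.4  3. ] T [-0.04  0.09  0.03] w 18.0 q [-0.44  0.48  1.73  0.    0.93 -1.99]
t 22.9 pos [ 541.6 -244.5   87.6] F [-0.5  0.1  4.4] T [ 0.03  0.07 -0.03] w 18.5 q [-0.44  0.48  1.73  0.    0.93 -1.99]
```

View pics/p2.png

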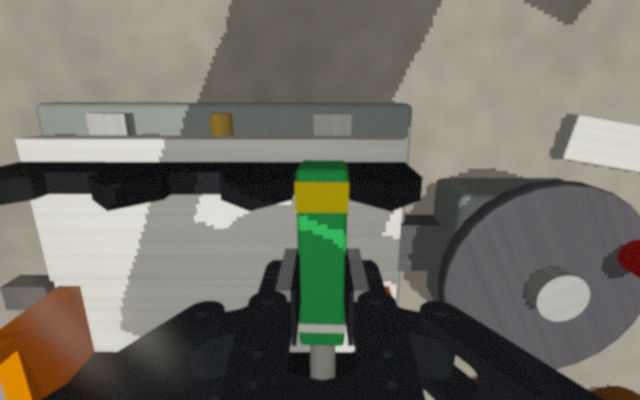

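It made contact at the expected height with a light load. I'll release and check.

Run:
```python
from h import *
fingers.open_jaws(); st()
arm.move_straight([541.2,-244.3,190],velocity=150)
arm.move_straight([600,-300,240],velocity=200); arm.sleep(.2); st()
c,im=shot("wrist","p3")
cv2.imwrite("pics/p3z.png",cv2.resize(im[20:270,150:470],None,fx=2.4,fy=2.4,interpolation=cv2.INTER_CUBIC)[:,:,::-1])
```

```text
t 23.6 pos [ 541.2 -244.3   87. ] F [ 0.4 -0.1  0.1] T [ 0.03 -0.03 -0.04] w 85.6 q [-0.44  0.48  1.73  0.    0.93 -1.99]
t 25.2 pos [ 599.1 -299.1  239.2] F [ 0.6 -0.6  0. ] T [-0.01 -0.04  0.02] w 85.4 q [-0.48  0.47  1.32  0.    1.35 -2.03]
```

View pics/p3z.png

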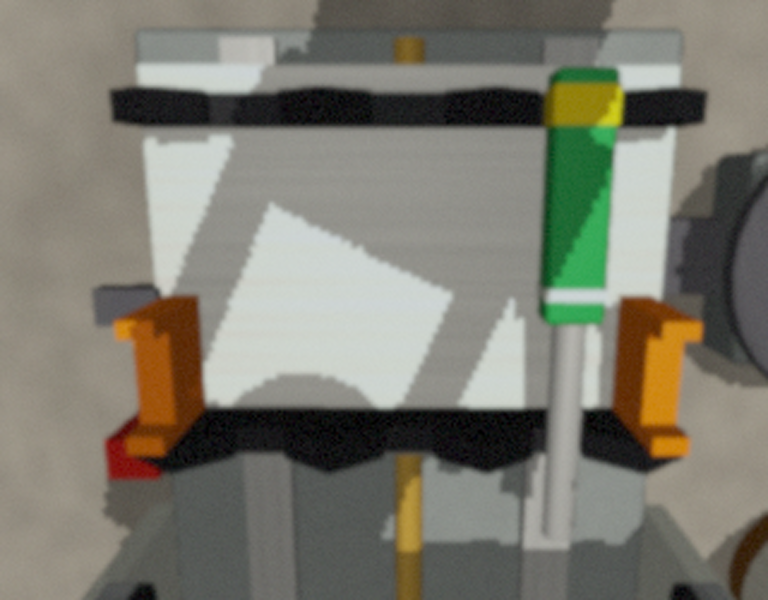

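Probe A lies in cradle 3 with its band exactly on the rear support, at (585,103) in the zoom. Next is probe B in slot 3, which now has no neighbour, so I can use a full grip.

Run:
```python
from h import *
Q=qr(0.014)
arm.move_straight([540,-250,260],velocity=250)
arm.move_to([482.3,259.2,180],Q); arm.sleep(.2); shot("wrist","h0")
arm.move_straight([482.3,259.2,47],velocity=80); arm.sleep(.1); st(); shot("wrist","h1")
```

```text
t 29.8 pos [482.5 259.3  47.4] F [ 0.3 -0.   0.3] T [0.02 0.01 0.01] w 85.2 q [ 0.47  0.47  1.88 -0.    0.79 -1.11]
```

View pics/h1.png

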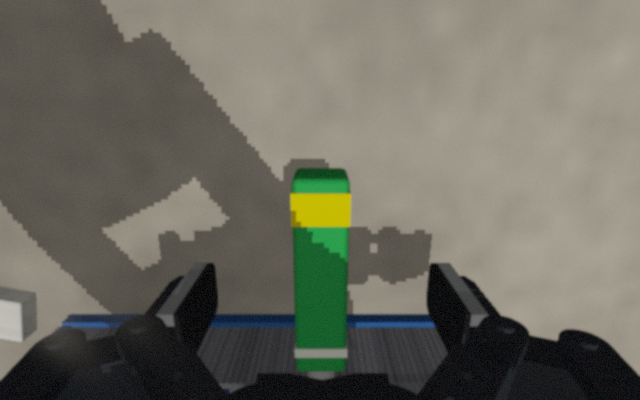

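The handle (columns 292–350) is centred between the jaws. I'll grip it and draw it out.

Run:
```python
from h import *
fingers.gripper_close(effort=60); s=st(); shot("wrist","h2")
assert s["grip_width"]>14
u=np.array([np.cos(.014),np.sin(.014),0]);p0=np.array([482.3,259.2,47])
w=np.array([-u[1],u[0],0])
for i,d in enumerate((10,20,30,40,50,60,68,76)):
    arm.move_straight(p0-u*d+w*(.4*(-1)**i if d<50 else 0),velocity=25); st()
shot("wrist","h3")
```

```text
t 30.5 pos [482.2 259.   47. ] F [-0.9 -1.6  1. ] T [-0.26 -0.03 -0.06] w 19.1 q [ 0.47  0.47  1.88 -0.    0.79 -1.11]
t 31.1 pos [476.2 259.4  47.8] F [10.1 -6.  -1.4] T [-0.88 -1.45 -0.35] w 18.9 q [ 0.48  0.46  1.9  -0.    0.78 -1.1 ]
t 31.6 pos [467.3 259.2  48.2] F [11.7 -4.3 -1.4] T [-0.64 -1.72 -0.29] w 19.0 q [ 0.49  0.45  1.92 -0.    0.77 -1.1 ]
t 32.2 pos [456.4 259.4  48. ] F [ 9.6 -5.7 -0.2] T [-0.84 -1.52 -0.45] w 19.2 q [ 0.5   0.44  1.94 -0.    0.76 -1.09]
t 32.7 pos [447.2 259.1  48.2] F [11.3 -5.  -2.3] T [-0.65 -1.67 -0.4 ] w 18.8 q [ 0.5   0.43  1.96 -0.    0.75 -1.08]
t 33.3 pos [436.6 259.1  48.1] F [11.  -5.  -1.3] T [-0.73 -1.5  -0.53] w 19.1 q [ 0.51  0.42  1.98 -0.    0.74 -1.07]
t 33.8 pos [425.9 258.9  47.9] F [ 9.  -5.   0.4] T [-0.66 -1.35 -0.55] w 19.0 q [ 0.52  0.41  2.   -0.    0.73 -1.06]
t 34.3 pos [413.8 258.3  46.8] F [ 0.8  0.1 -1.4] T [-0.   -0.02 -0.02] w 18.8 q [ 0.53  0.4   2.02  0.    0.73 -1.05]
t 34.8 pos [406.2 258.2  47. ] F [-0.1  0.8 -1.7] T [ 0.01 -0.02 -0.01] w 18.7 q [ 0.54  0.39  2.03 -0.    0.72 -1.04]
```

View pics/h3.png

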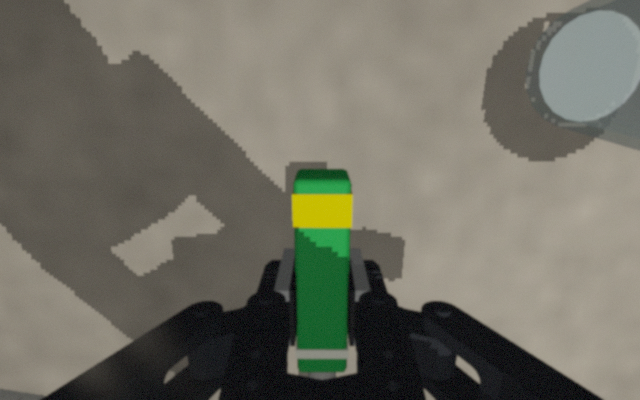

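Probe B is out and hasn't slipped. I'll carry it to cradle 1.

Run:
```python
from h import *
arm.move_straight([406.2,258.2,230],velocity=150)
Q=qr(-0.024)
arm.move_to([500,-353,230],Q)
arm.move_straight([538.7,-353.1,150],velocity=150)
arm.move_straight([538.7,-353.1,96],velocity=80); arm.sleep(.2); st(); shot("wrist","k1")
```

```text
t 40.2 pos [ 539.  -353.3   96.7] F [-0.2 -0.2 -0.7] T [-0.01  0.03 -0.02] w 18.8 q [-0.6   0.54  1.59  0.    1.01 -2.14]
```

View pics/k1.png

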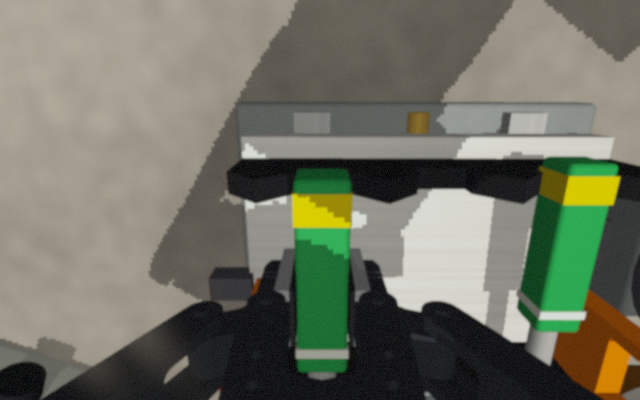

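The handle at column 322 is centred between teeth at about columns 258 and 390. I'll lower it.

Run:
```python
from h import *
for z in (84,78,75,73,72):
    arm.move_straight([538.7,-353.1,z],velocity=40); s=st()
    if s["contact_force"][2]>3: break
arm.sleep(.2);s=st(); shot("wrist","k2")
fingers.open_jaws(); st()
arm.move_straight([538.7,-353.1,190],velocity=150)
arm.move_straight([600,-300,240],velocity=200); arm.sleep(.2); st()
c,im=shot("wrist","k3")
cv2.imwrite("pics/k3z.png",cv2.resize(im[20:270,150:470],None,fx=2.4,fy=2.4,interpolation=cv2.INTER_CUBIC)[:,:,::-1])
arm.move_to([520,0,300],Ro.from_quat([0.7071,0.7071,0,0]).as_quat()); shot("wrist","b0")
```

```text
t 40.7 pos [ 538.5 -353.    83.5] F [ 0.2 -0.7 -1. ] T [0.02 0.02 0.02] w 19.1 q [-0.6   0.55  1.6   0.    0.99 -2.14]
t 41.0 pos [ 538.5 -353.    77.6] F [-0.5 -0.2 -1.7] T [-0.04  0.06  0.03] w 19.0 q [-0.6   0.56  1.61 -0.    0.98 -2.14]
t 41.2 pos [ 538.6 -353.    74.8] F [ 0.4  0.9 -1.6] T [-0.03 -0.03  0.01] w 18.7 q [-0.6   0.56  1.61 -0.    0.97 -2.14]
t 41.5 pos [ 538.6 -353.1   72.9] F [-0.2 -0.7 -1.7] T [-0.03  0.03  0.  ] w 18.7 q [-0.6   0.56  1.61 -0.    0.97 -2.14]
t 41.7 pos [ 538.9 -353.2   72.4] F [0.4 0.2 1.9] T [-0.01  0.08  0.03] w 19.0 q [-0.6   0.56  1.61  0.    0.96 -2.14]
t 41.9 pos [ 538.9 -353.2   72.3] F [ 0.  -1.1  1.6] T [ 0.01  0.11 -0.03] w 19.2 q [-0.6   0.56  1.61 -0.    0.96 -2.14]
t 42.6 pos [ 538.7 -353.1   72. ] F [-0.2 -0.3  0. ] T [-0.04  0.   -0.  ] w 85.5 q [-0.6   0.56  1.61  0.    0.96 -2.14]
t 44.4 pos [ 598.9 -300.6  239. ] F [0.5 0.8 0.6] T [-0.09 -0.05  0.01] w 85.5 q [-0.48  0.47  1.32 -0.    1.35 -2.03]
```

View pics/k3z.png

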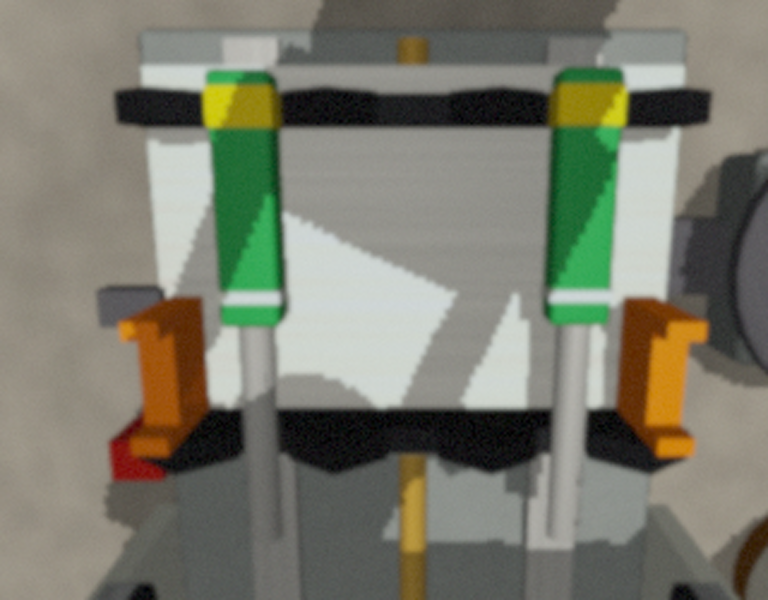

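View pics/b0.png

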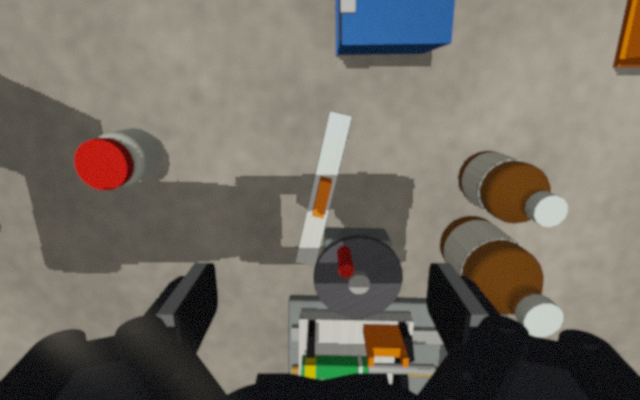

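k3 shows both probes seated with their bands on the rear support at row 103. b0 shows the bar from (340,113) to (308,262) with its tab at (322,197). I'll take a second view and triangulate.

```bash
cat >> h.py <<'E'
def qb(yaw): # jaws along x, camera to +y
    return (Ro.from_euler('z',yaw)*Ro.from_quat([np.sqrt(.5),np.sqrt(.5),0,0])).as_quat()
def barmeas(name):
    c,im=load(name)
    # tab
    o=[b for b in blobs(im,*ORA,amin=120) if b[0][1]<290]
    return c,im,o
E
python3 - <<'E'
from h import *
arm.move_to([490,10,230],qb(0)); arm.sleep(.2); c,im=shot("wrist","b1")
for n in ("b0","b1"):
    c,im,o=barmeas(n); print(n,[(b[0].round(1),b[1]) for b in o])
cv2.imwrite("pics/b1z.png",cv2.resize(im[60:330,200:520],None,fx=2.2,fy=2.2,interpolation=cv2.INTER_CUBIC)[:,:,::-1])
_,im=load("b0")
cv2.imwrite("pics/b0z.png",cv2.resize(im[90:290,240:440],None,fx=3,fy=3,interpolation=cv2.INTER_CUBIC)[:,:,::-1])
E
```

```text
b0 [(array([321.7, 196.6]), array([313, 177,  18,  40, 433], dtype=int32)), (array([506.7, 275.5]), array([ 473,  250,   70,   64, 2606], dtype=int32)), (array([514.7, 190.6]), array([ 489,  164,   61,   58, 2101], dtype=int32)), (array([630. ,  38.3]), array([ 614,    0,   26,   67, 1182], dtype=int32))]
b1 [(array([348.8, 225.4]), array([338, 202,  23,  48, 727], dtype=int32)), (array([589.4, 224.8]), array([ 556,  193,   76,   68, 3264], dtype=int32))]
```

View pics/b1z.png

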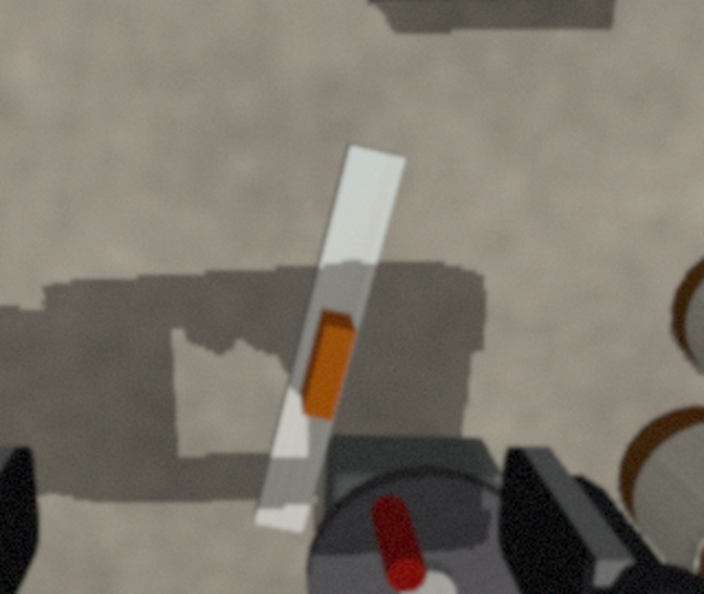

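View pics/b0z.png

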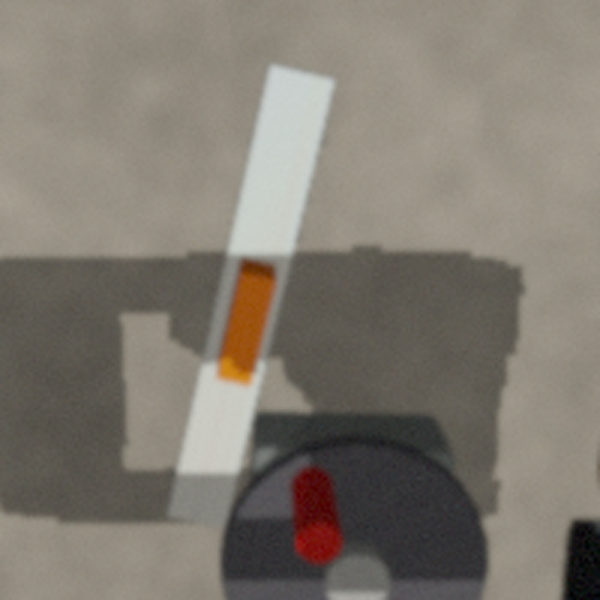

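Run:
```python
from h import *
c0,_=load("b0");c1,_=load("b1")
f0=lambda p:(240+(p[0]-1)/3,90+(p[1]-1)/3); f1=lambda p:(200+(p[0]-.6)/2.2,60+(p[1]-.6)/2.2)
bar=[((270,66),(350,146)),((334,79),(405,157)),((168,515),(256,523)),((232,527),(304,531))]
for zz,pts in ((12,bar),(38,[((243,276),(325,326)),((274,281),(355,331)),((217,378),(303,412)),((250,384),(332,420))])):
    P=[]
    for a,b in pts:
        X,r=tri([(c0,f0(a)),(c1,f1(b))]); A=onz(c0,f0(a),zz);B=onz(c1,f1(b),zz)
        print("tri",X.round(1),round(r,1),"pl",A[:2].round(1),B[:2].round(1)); P.append((A+B)/2)
    P=np.array(P); m=P.mean(0); d=P[0]+P[1]-P[2]-P[3]; 
    print("ctr",m.round(1),"ang of +y end from y",np.arctan2(-d[0],d[1]).round(3),"len",(np.linalg.norm(d)/2).round(1),"wid",np.linalg.norm(P[0]-P[1]).round(1),np.linalg.norm(P[2]-P[3]).round(1))
```

```text
tri [530.6  51.3  10. ] 0.0 pl [530.5  51.4] [530.4  51.5]
tri [555.2  46.5  10.5] 0.1 pl [555.1  46.5] [555.   46.7]
tri [ 487.9 -135.2   17.3] 0.0 pl [ 487.5 -137.8] [ 487.8 -138.5]
tri [ 514.1 -150.9   -0.9] 1.1 pl [ 515.2 -143.6] [ 512.5 -143.3]
ctr [521.7 -45.9  12. ] ang of +y end from y -0.217 len 194.4 wid 25.1 26.7
tri [520.1 -28.2  24.3] 0.1 pl [520.2 -24.7] [518.9 -23.7]
tri [532.2 -26.8  36.4] 0.3 pl [531.9 -26.7] [532.2 -26.1]
tri [510.  -67.8  31.8] 0.2 pl [510.  -65.7] [509.8 -64.8]
tri [522.8 -66.9  42. ] 0.1 pl [522.9 -68.2] [523.  -68.8]
ctr [521.1 -46.1  38. ] ang of +y end from y -0.222 len 42.6 wid 12.7 13.5
```

The bar centre is (521.4,-46) with yaw -0.22, and the heights 12 and 38 check out. It has come close to the wheel: its end corner is just under the rim, and the crank would foul the gripper body at the tab. I'll first slide the bar clear by its free half.

Run:
```python
from h import *
a=-0.22; ey=np.array([-np.sin(a),np.cos(a)]); c=np.array([521.4,-46.0]); g=c+55*ey
Q=qb(a)
arm.move_to([*g,80],Q); arm.move_straight([*g,11],velocity=70); st()
fingers.gripper_close(effort=40); s=st()
assert s["grip_width"]>20
d=np.array([-32,36.])
arm.move_straight([*(g+d),11],velocity=50); s=st()
fingers.open_jaws()
arm.move_straight([*(g+d),80],velocity=120)
n=c+d
arm.move_to([n[0]-10,n[1]+10,200],qb(0)); arm.sleep(.2); _,im=shot("wrist","b2")
cv2.imwrite("pics/b2z.png",cv2.resize(im[60:330,200:520],None,fx=2.2,fy=2.2,interpolation=cv2.INTER_CUBIC)[:,:,::-1])
arm.move_straight([n[0]+20,n[1]-20,200]); arm.sleep(.2); _,im=shot("wrist","b3"); st()
cv2.imwrite("pics/b3z.png",cv2.resize(im[60:330,200:520],None,fx=2.2,fy=2.2,interpolation=cv2.INTER_CUBIC)[:,:,::-1])
```

```text
t 48.7 pos [533.8   7.7  11.4] F [-0.7 -0.8 -0.6] T [-0.04 -0.05  0.02] w 85.3 q [-0.01  0.5   1.94 -0.    0.69  0.21]
t 49.3 pos [533.4   7.7  11.4] F [-0.2 -0.3  4.6] T [ 0.01  0.23 -0.17] w 24.8 q [-0.01  0.5   1.94  0.    0.69  0.21]
t 50.4 pos [501.1  44.4  11.4] F [ 1.6 -2.   6. ] T [-0.34 -0.25  0.19] w 24.6 q [0.07 0.47 2.02 0.   0.65 0.28]
t 53.2 pos [508.9 -29.5 200.1] F [-0.6  0.6  0. ] T [-0.02  0.02 -0.03] w 85.4 q [-0.08  0.25  1.77  0.    1.12 -0.08]
```

View pics/b2z.png

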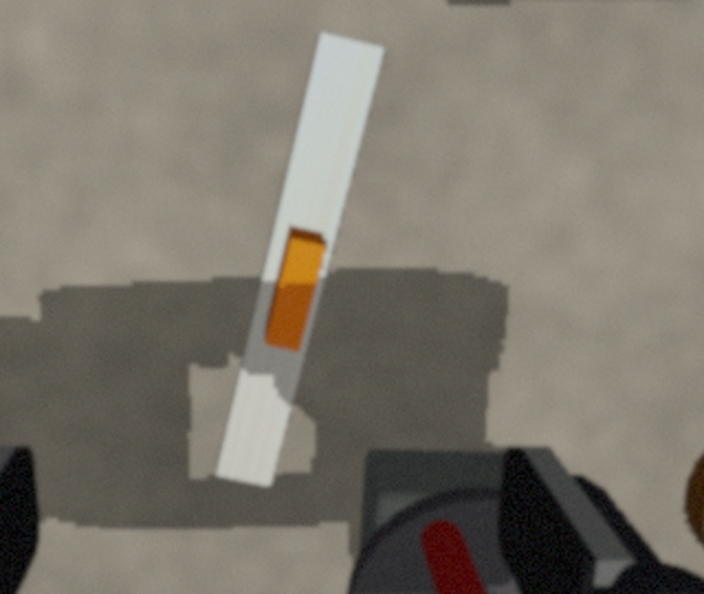

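View pics/b3z.png

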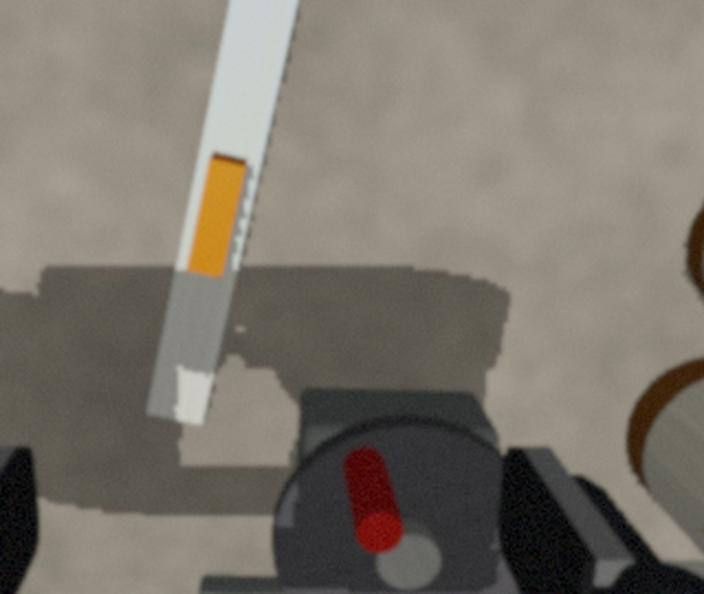

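Run:
```python
from h import *
c0,_=load("b2");c1,_=load("b3")
f=lambda p:(200+(p[0]-.6)/2.2,60+(p[1]-.6)/2.2)
P=np.array([onz(c0,f(p),12) for p in ((321,32),(384,46),(216,475),(271,487))])
d=P[0]+P[1]-P[2]-P[3]; print("bar",P.mean(0).round(1),np.arctan2(-d[0],d[1]).round(3),(np.linalg.norm(d)/2).round(1))
T=[];
for a,b in (((293,236),(214,158)),((324,242),(246,163)),((266,342),(188,270)),((299,351),(222,277))):
    X,r=tri([(c0,f(a)),(c1,f(b))]); A=onz(c0,f(a),38);B=onz(c1,f(b),38); print(X.round(1),round(r,1),A[:2].round(1),B[:2].round(1)); T.append((A+B)/2)
T=np.array(T); d=T[0]+T[1]-T[2]-T[3]; print("tab",T.mean(0).round(1),np.arctan2(-d[0],d[1]).round(3),(np.linalg.norm(d)/2).round(1))
```

```text
bar [489.7  -9.5  12. ] -0.225 195.7
[488.9  12.4  29.4] 0.1 [488.5  14.1] [489.5  13.4]
[501.   10.7  31.7] 0.3 [500.4  11.8] [501.4  11.6]
[478.1 -30.9  31.9] 0.2 [478.3 -28.6] [478.6 -29.5]
[491.5 -32.8  36.6] 0.1 [491.4 -32.4] [491.7 -32.3]
tab [490.  -9.  38.] -0.226 44.5
```

Run:
```python
from h import *
Q=qb(-0.225)
arm.move_to([489.8,-9.2,90],Q); arm.move_straight([489.8,-9.2,22.5],velocity=70); st()
fingers.gripper_close(effort=70); s=st(); 
assert 10<s["grip_width"]<20
arm.move_straight([489.8,-9.2,60],velocity=60); arm.sleep(.3); st()
shot("wrist","b4"); shot("side","b4s")
```

```text
t 54.9 pos [490.2  -9.2  22.9] F [-0.5 -0.  -0.1] T [ 0.04 -0.03  0.02] w 85.1 q [-0.04  0.44  2.03 -0.    0.67  0.18]
t 55.5 pos [489.9  -9.2  22.7] F [-1.   0.9  2.9] T [-0.01  0.14 -0.02] w 13.0 q [-0.04  0.44  2.04  0.    0.67  0.18]
t 56.6 pos [489.6  -9.2  59.7] F [ 0.2 -0.2 -3.4] T [-0.04 -0.06 -0.03] w 12.2 q [-0.04  0.38  2.   -0.    0.76  0.18]
```

View pics/b4.png

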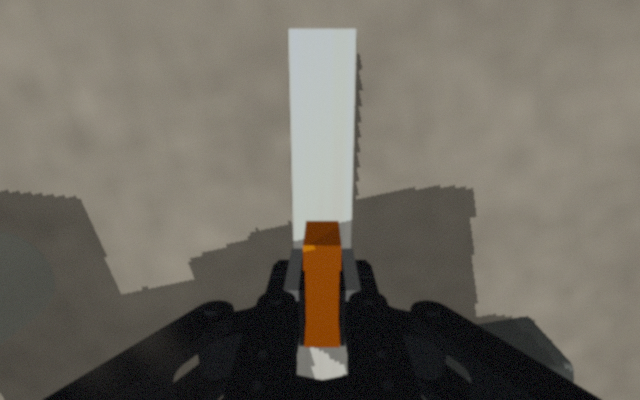

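View pics/b4s.png

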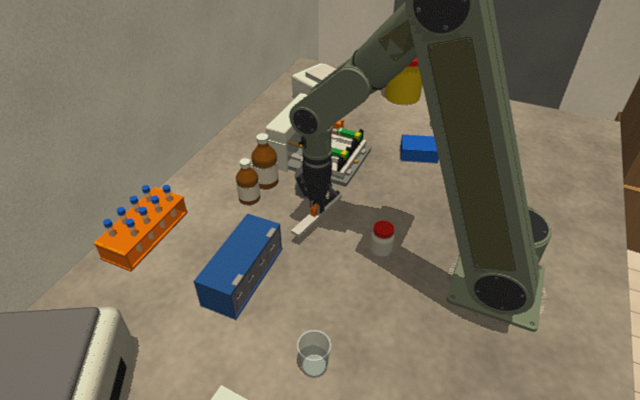

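The bar is level and aligned in the grip. I'll carry it above the forks.

Run:
```python
from h import *
c,im=load("b4")
for uv in ((289,28),(356,28)): print(onz(c,uv,49.2).round(1))
p=np.array([489.6,-9.2]); a=-.225; ey=np.array([-np.sin(a),np.cos(a)]); 
m=(onz(c,(289,28),49.2)+onz(c,(356,28),49.2))[:2]/2-p; print("end along",m@ey,"lat",m@np.array([np.cos(a),np.sin(a)]))
arm.move_straight([489.8,-9.2,240],velocity=150)
arm.move_to([560,-299.4,240],qb(-0.024))
arm.move_straight([592,-299.4,150],velocity=100); arm.sleep(.3); st()
shot("wrist","m1"); shot("scene","m1sc"); _,im=shot("side","m1s")
cv2.imwrite("pics/m1sz.png",cv2.resize(im[60:220,230:430],None,fx=4,fy=3.7,interpolation=cv2.INTER_CUBIC)[:,:,::-1])
```

```text
[500.3  88.1  49.2]
[524.5  82.6  49.2]
end along 97.28281586636137 lat 1.119915582252407
t 60.6 pos [ 592.  -299.5  150.5] F [-0.5 -1.  -2.5] T [-0.01  0.01 -0.01] w 12.5 q [-0.49  0.52  1.47 -0.    1.15 -0.46]
```

View pics/m1.png

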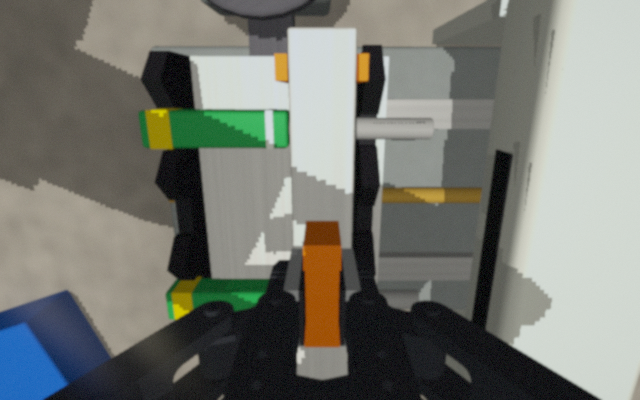

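View pics/m1sz.png

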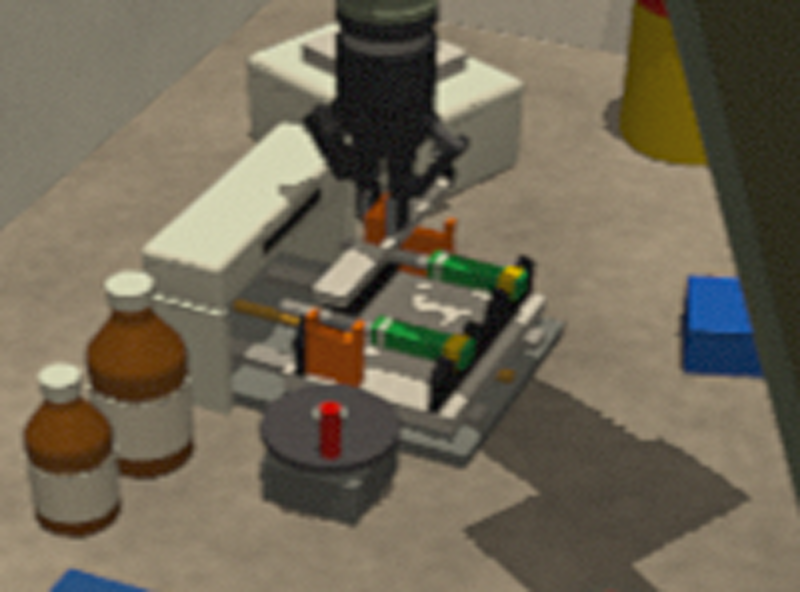

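The bar (columns 289–356) is centred between the +y fork's prongs, whose outer edges are at columns 275 and 369. I'll lower it.

Run:
```python
from h import *
for z in (132,124,119,116,114,113):
    arm.move_straight([592,-299.4,z],velocity=40); s=st()
    if s["contact_force"][2]>1.5: break
arm.sleep(.2); st(); shot("wrist","m2"); _,im=shot("side","m2s")
cv2.imwrite("pics/m2sz.png",cv2.resize(im[60:220,230:430],None,fx=4,fy=3.7,interpolation=cv2.INTER_CUBIC)[:,:,::-1])
```

```text
t 61.4 pos [ 592.  -299.4  131.8] F [-0.6 -0.5 -3.2] T [-0.01  0.02  0.02] w 12.9 q [-0.49  0.53  1.5   0.    1.11 -0.46]
t 61.7 pos [ 591.8 -299.3  123.6] F [ 0.1 -0.6 -2.2] T [ 0.02 -0.01  0.07] w 12.4 q [-0.49  0.54  1.51  0.    1.09 -0.46]
t 62.0 pos [ 591.8 -299.3  118.6] F [ 0.2  0.4 -3.7] T [-0.01 -0.05 -0.04] w 12.7 q [-0.49  0.54  1.51 -0.    1.08 -0.46]
t 62.2 pos [ 591.9 -299.3  115.8] F [ 0.3 -0.6 -2.8] T [-0.02 -0.03  0.01] w 12.9 q [-0.49  0.55  1.52 -0.    1.08 -0.46]
t 62.5 pos [ 591.9 -299.4  113.8] F [ 0.1 -0.4 -3. ] T [ 0.03 -0.08 -0.03] w 12.5 q [-0.49  0.55  1.52 -0.    1.07 -0.46]
t 62.7 pos [ 592.  -299.4  113. ] F [-0.3  0.2 -1.6] T [ 0.03 -0.   -0.03] w 12.5 q [-0.49  0.55  1.52  0.    1.07 -0.46]
t 62.9 pos [ 592.  -299.4  113.1] F [ 0.1 -0.1 -2.8] T [ 0.05 -0.01 -0.01] w 12.7 q [-0.49  0.55  1.52  0.    1.07 -0.46]
```

View pics/m2.png

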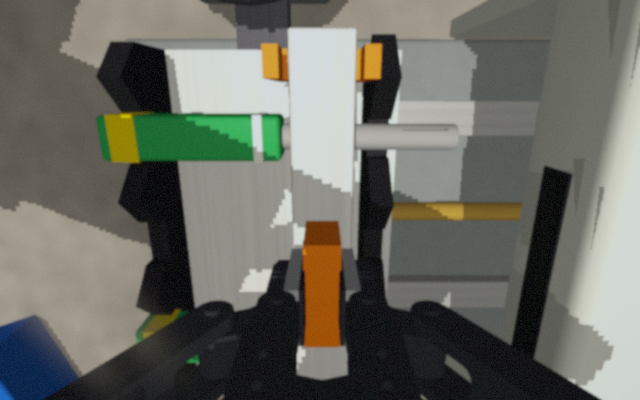

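View pics/m2sz.png

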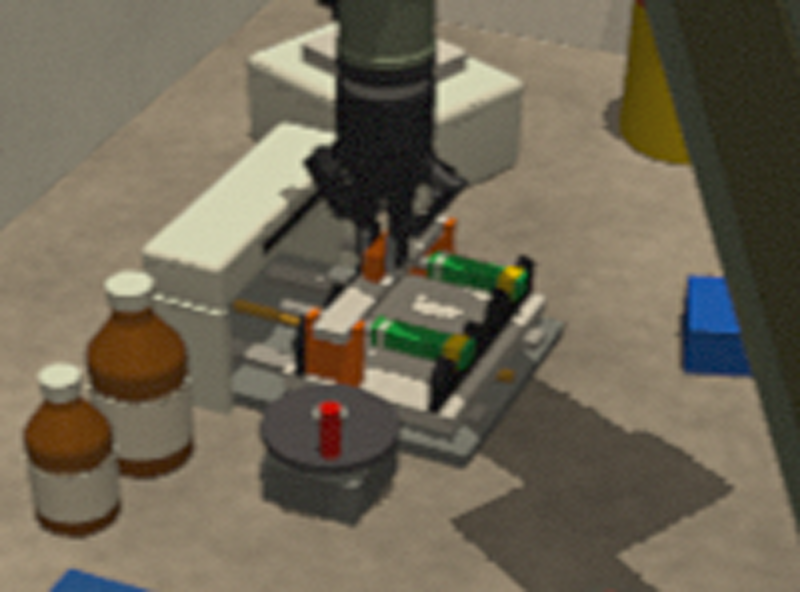

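The bar is inside both slots. I'll lower the last millimetre until the forks take the weight, then release.

Run:
```python
from h import *
for z in (112,111.2,110.4,109.6):
    arm.move_straight([592,-299.4,z],velocity=20); s=st()
    if s["contact_force"][2]>0.5: break
fingers.open_jaws(); st()
arm.move_straight([592,-299.4,200],velocity=120)
arm.move_straight([600,-310,250],velocity=150); 
arm.move_to([590,-300,250],qr(-0.024)); arm.sleep(.2); _,im=shot("wrist","m3"); st()
cv2.imwrite("pics/m3z.png",cv2.resize(im[20:290,120:520],None,fx=2,fy=2,interpolation=cv2.INTER_CUBIC)[:,:,::-1])
_,im=shot("side","m3s")
cv2.imwrite("pics/m3sz.png",cv2.resize(im[60:220,230:430],None,fx=4,fy=3.7,interpolation=cv2.INTER_CUBIC)[:,:,::-1])
```

```text
t 63.3 pos [ 592.1 -299.5  112.8] F [-1.   0.4  3.2] T [0.14 0.27 0.06] w 12.4 q [-0.49  0.55  1.52 -0.    1.07 -0.46]
t 64.0 pos [ 592.  -299.4  112. ] F [ 0.2 -1.1 -0. ] T [-0.   -0.05 -0.01] w 85.3 q [-0.49  0.55  1.52 -0.    1.07 -0.46]
t 67.0 pos [ 590.  -300.   249.9] F [-0.7  0.9  0. ] T [-0.02 -0.01 -0.01] w 85.0 q [-0.49  0.45  1.33  0.    1.36 -2.03]
```

View pics/m3z.png

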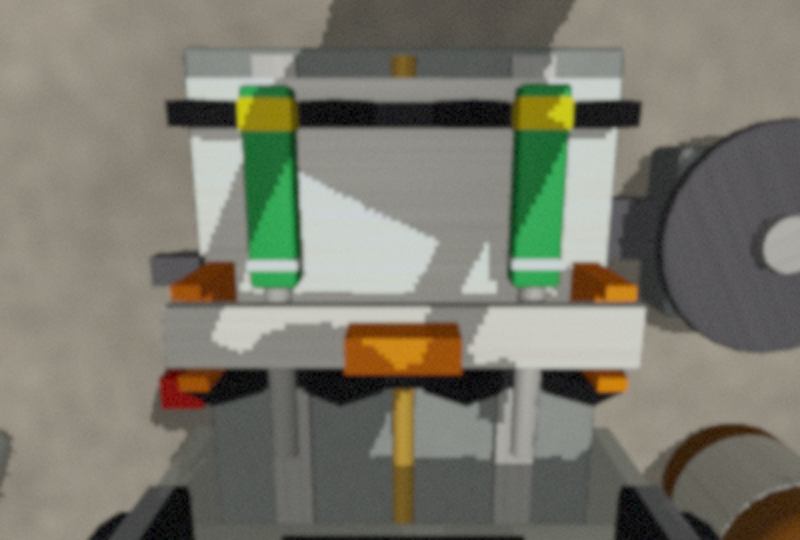

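View pics/m3sz.png

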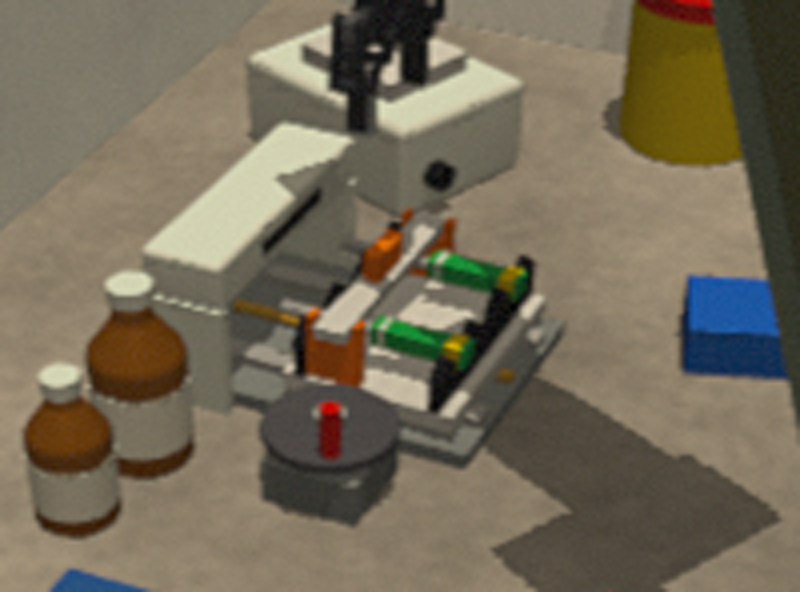

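The bar lies in both forks, centred at columns 163–643 about 403 in m3z. Next I'll check the clearance between the wheel and bottles and refine the crank and axis.

Run:
```python
from h import *
cb0,_=load("b0"); cs=cam("scene")
print("big",onz(cb0,(541,316),170).round(0),"small",onz(cb0,(548,210),140).round(0))
print(onz(cs,(279,241),170).round(0),onz(cs,(317,252),140).round(0))
arm.move_to([520,-165,230],qr(0)); arm.sleep(.2); c,im=shot("wrist","w0")
arm.move_straight([520,-95,230]); arm.sleep(.2); c,im=shot("wrist","w1"); st()
for n in ("w0","w1"):
    _,im=load(n); print([(b[0].round(1),b[1]) for b in blobs(im,*RED,amin=100)])
    cv2.imwrite(f"pics/{n}z.png",cv2.resize(im[130:330,200:500],None,fx=2.5,fy=2.5,interpolation=cv2.INTER_CUBIC)[:,:,::-1])
```

```text
big [ 709. -110.  170.] small [718. -25. 140.]
[ 716. -111.  170.] [722. -23. 140.]
t 68.8 pos [520.  -95.7 230. ] F [-0.6  0.3  0.1] T [ 0.01 -0.01  0.  ] w 85.4 q [-0.2   0.25  1.68 -0.    1.2  -1.77]
[(array([408.1, 219.3]), array([393, 202,  30,  34, 544], dtype=int32))]
[(array([319.5, 220.5]), array([310, 202,  20,  36, 469], dtype=int32))]
```

View pics/w0z.png

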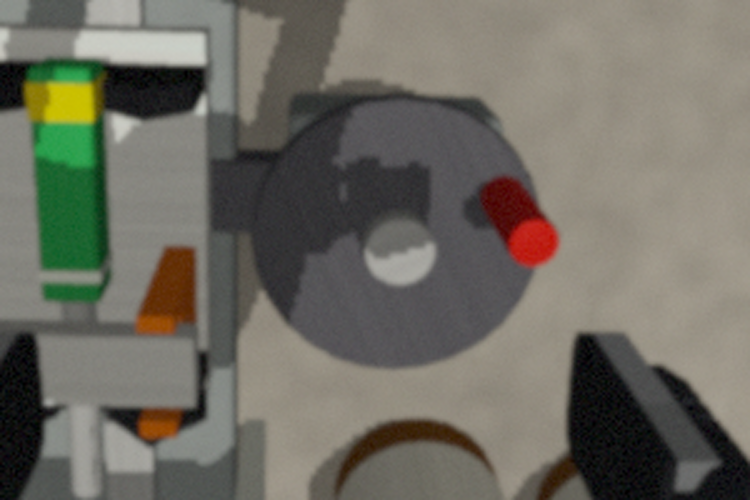

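View pics/w1z.png

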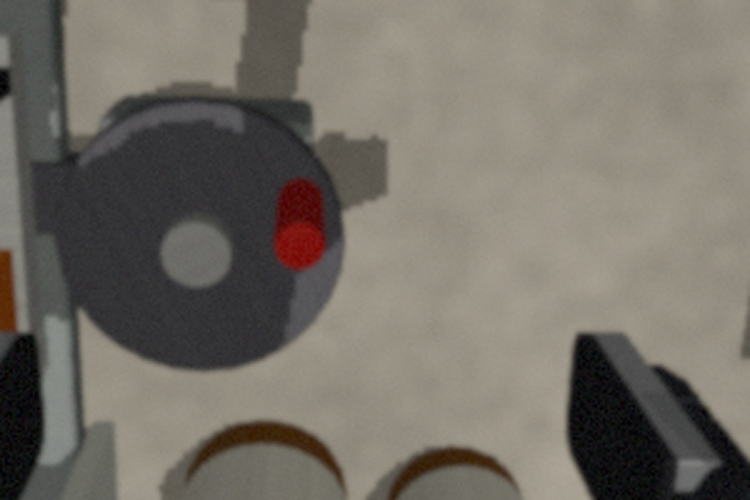

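Run:
```python
from h import *
c0,_=load("w0");c1,_=load("w1")
f=lambda u,v:(200+(u-.7)/2.5,130+(v-.7)/2.5)
print("crank",tri([(c0,f(533,243)),(c1,f(300,245))]),onz(c0,f(533,243),114).round(1),onz(c1,f(300,245),114).round(1))
print("hub",tri([(c0,f(400,249)),(c1,f(196,253))]))
for z in (67,72,76): print(z,onz(c0,f(400,249),z).round(1),onz(c1,f(196,253),z).round(1))
# wheel disc ellipse -> circle on z=67
for c,n in((c0,"w0"),(c1,"w1")):
    pts=[(402,97),(255,225),(397,367),(537,220)] if n=="w0" else [(210,98),(58,240),(207,369),(343,240)]
    P=np.array([onz(c,f(*p),67) for p in pts]); print(n,P.round(1)[:,:2].tolist())
```

```text
crank (array([545.86437744, -96.8990796 , 112.15857242]), np.float64(0.15866714460967415)) [545.3 -97.4 114. ] [545.  -96.9 114. ]
hub (array([ 562.17070444, -132.99515183,   77.05655444]), np.float64(0.21519925243518886))
67 [ 565.9 -131.9   67. ] [ 566.5 -134.3   67. ]
72 [ 564.  -132.4   72. ] [ 564.4 -133.7   72. ]
76 [ 562.4 -132.9   76. ] [ 562.8 -133.1   76. ]
w0 [[510.8, -132.9], [556.8, -183.4], [613.0, -131.6], [555.0, -83.9]]
w1 [[510.1, -127.5], [561.4, -183.2], [612.8, -131.9], [561.5, -81.9]]
```

The axis is at (562,-133) and the crank at (545.3,-97.1), giving a radius of 39.6 mm, which matches. I'll grip the crank lightly and wind clockwise.

```bash
cat >> h.py <<'E'
AX=np.array([562.,-133.])
def cp(phi,z=90,r=40): return [AX[0]+r*np.cos(phi),AX[1]+r*np.sin(phi),z]
def wind(phi,total,stepdeg=18,z=90,v=70,flim=16,pr=5):
    k=int(round(np.degrees(total)/stepdeg))
    for i in range(k):
        phi-=np.radians(stepdeg)
        arm.move_straight(cp(phi,z),velocity=v)
        s=telemetry.get_state(); F=s["contact_force"]; tan=np.array([np.sin(phi),-np.cos(phi)]); rad=np.array([np.cos(phi),np.sin(phi)])
        ft=F[:2]@tan; fr=F[:2]@rad; d=s["eef_pos"][:2]-AX
        lag=(np.arctan2(d[1],d[0])-phi+np.pi)%(2*np.pi)-np.pi
        if i%pr==0 or -ft>flim: print("phi %.2f t %.1f ft %.1f fr %.1f Fz %.1f lag %.3f r %.1f w %.1f"%(phi,s["clock"],ft,fr,F[2],lag,np.linalg.norm(d),s["grip_width"]))
        if -ft>flim or abs(fr)>25: print("STOP"); return phi,True
    return phi,False
E
python3 - <<'E'
from h import *
phi=2.006
arm.move_to([545.2,-97,150],qr(0)); arm.move_straight([545.2,-97,90],velocity=60); st()
fingers.gripper_close(effort=20); s=st(); assert s["grip_width"]>11
phi,b=wind(phi,np.radians(90),pr=1); print(phi); shot("wrist","x1"); shot("side","x1s")
E
```

```text
t 70.4 pos [545.6 -97.1  90.4] F [-0.8  0.3  0.2] T [-0.01 -0.01 -0.06] w 85.6 q [-0.2   0.42  1.82 -0.    0.9  -1.77]
t 71.0 pos [545.4 -97.4  90.2] F [-0.2 -2.6 -0.1] T [-0.34 -0.01  0.03] w 15.1 q [-0.2   0.42  1.82 -0.    0.9  -1.77]
phi 1.69 t 71.4 ft -2.1 fr -4.7 Fz 2.6 lag 0.010 r 39.1 w 15.3
phi 1.38 t 71.7 ft -3.0 fr -2.2 Fz 3.9 lag 0.021 r 39.9 w 15.1
phi 1.06 t 72.0 ft -3.3 fr 4.5 Fz 3.0 lag 0.019 r 41.9 w 15.1
phi 0.75 t 72.3 ft -6.6 fr 13.1 Fz -0.7 lag 0.028 r 45.0 w 15.3
phi 0.44 t 72.7 ft -9.5 fr 22.0 Fz -6.1 lag 0.037 r 49.0 w 15.3
0.4352036732051032
```

View pics/x1.png

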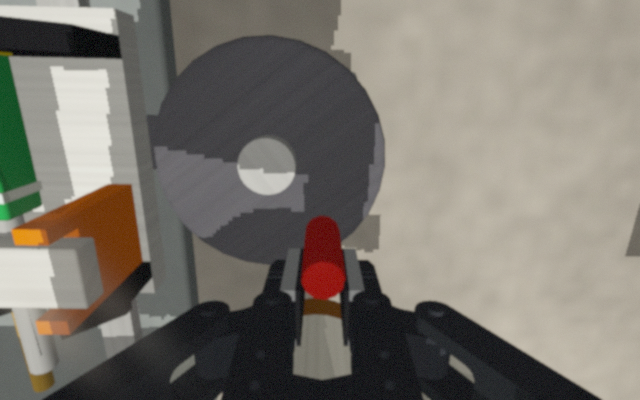

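View pics/x1s.png

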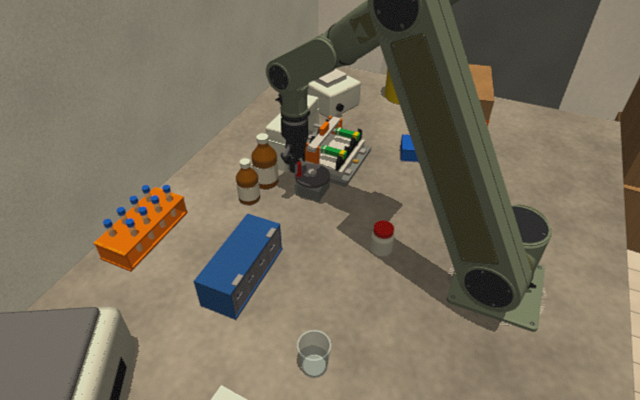

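Run:
```python
from h import *
from scipy.optimize import least_squares
a=np.array([1.70,1.401,1.079,.778,.477]);r=np.array([39.1,39.9,41.9,45,49])
P=np.array([562,-133])+r[:,None]*np.c_[np.cos(a),np.sin(a)]
P=np.vstack([[545.4,-97.4],P]); print(P.round(1))
s=least_squares(lambda v:np.hypot(P[:,0]-v[0],P[:,1]-v[1])-v[2],[562,-133,40]); print(s.x,s.fun.round(2))
s=least_squares(lambda v:np.hypot(P[:,0]-v[0],P[:,1]-v[1])-40,[562,-133]); print(s.x,s.fun.round(2))
st()
c,im=load("x1")
print("crank top",onz(c,(323,277),114).round(1),"hub",onz(c,(266,165),77).round(1),onz(c,(266,165),72).round(1))
```

```text
[[ 545.4  -97.4]
 [ 557.   -94.2]
 [ 568.7  -93.7]
 [ 581.8  -96.1]
 [ 594.1 -101.4]
 [ 605.5 -110.5]]
[ 565.56059362 -149.29209145   55.69469183] [-0.02  0.04  0.01 -0.05  0.02  0.  ]
[ 569.22378965 -132.33375305] [ 2.28  0.03 -1.34 -1.62 -0.35  2.36]
t 72.8 pos [ 605.7 -110.7   90.5] F [16.8 17.9 -7.7] T [ 2.58 -2.49 -0.34] w 15.3 q [-0.21  0.5   1.68  0.01  0.95 -1.78]
crank top [ 593.7 -109.9  114. ] hub [ 562.  -133.2   77. ] [ 563.1 -134.    72. ]
```

The pin rolls along the fixed pads: the gripper drifted about 12 mm and the radial force reached 22 N. I'll release, then wind with the tool turning along with the crank (jaws tangential) so nothing rolls, regrasping as the wrist range requires.

Run:
```python
from h import *
fingers.open_jaws(); s=st()
p=s["eef_pos"]; arm.move_straight([p[0],p[1],150],velocity=120)
arm.move_to([560,-130,230],qr(0)); arm.sleep(.2); c,im=shot("wrist","x2")
arm.move_straight([560,-100,230]); arm.sleep(.2); c,im=shot("wrist","x3"); st()
for n in ("x2","x3"):
    c,im=load(n); b=[x for x in blobs(im,(0,215,185),(6,255,255),amin=40)]; print(n,[(x[0].round(1),x[1],onz(c,x[0],114).round(1)) for x in b])
cv2.imwrite("pics/x2z.png",cv2.resize(load("x2")[1][100:320,160:480],None,fx=2.4,fy=2.4,interpolation=cv2.INTER_CUBIC)[:,:,::-1])
```

```text
t 73.5 pos [ 598.2 -116.3   90.1] F [-0.9 -0.6  0.1] T [-0.01  0.03 -0.  ] w 85.6 q [-0.21  0.5   1.69 -0.    0.96 -1.78]
t 75.4 pos [ 560.  -100.6  229.9] F [-1.1  0.5 -0.1] T [-0.01  0.06  0.05] w 85.4 q [-0.2   0.32  1.59 -0.    1.23 -1.77]
x2 [(array([348.9, 246.1]), array([344, 241,  10,  10,  51], dtype=int32), array([ 598.1, -108.5,  114. ]))]
x3 []
```

View pics/x2z.png

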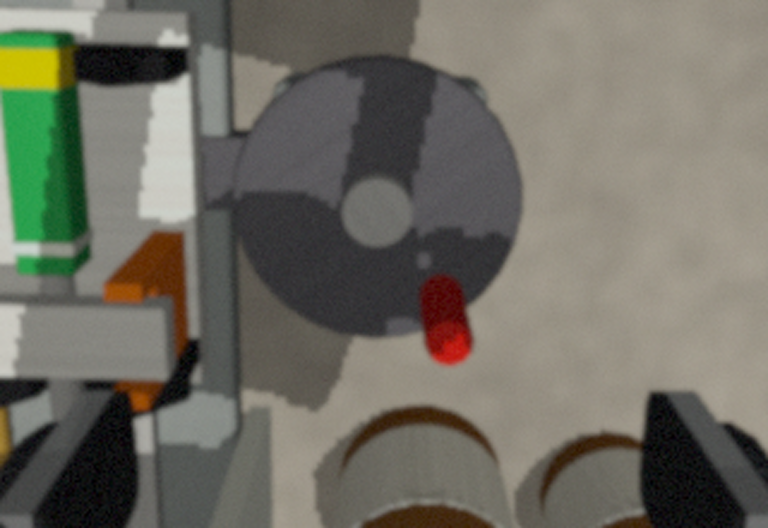

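The crank top is at (449,340) in the zoom, so phi is about 0.62. I'll regrasp with tangential jaws and turn along with it.

```bash
cat >> h.py <<'E'
def j6(phi,off): 
    return telemetry.get_state()["joint_positions"][5]
def windr(phi,yoff,phi_end,stepdeg=18,z=90,v=70,flim=14,pr=3):
    n=0; st_=np.radians(stepdeg)
    while phi-st_>=phi_end-1e-6:
        phi-=st_
        arm.move_straight(cp(phi,z),qr(phi+yoff),velocity=v)
        s=telemetry.get_state(); F=s["contact_force"]; tan=np.array([np.sin(phi),-np.cos(phi)]); rad=-np.array([-np.cos(phi),-np.sin(phi)])
        ft=F[:2]@tan; fr=F[:2]@rad; d=s["eef_pos"][:2]-AX
        lag=(np.arctan2(d[1],d[0])-phi+np.pi)%(2*np.pi)-np.pi
        if n%pr==0 or -ft>flim: print("phi %.2f t %.1f ft %.1f fr %.1f Fz %.1f lag %.3f r %.1f w %.1f j6 %.2f"%(phi,s["clock"],ft,fr,F[2],lag,np.linalg.norm(d),s["grip_width"],s["joint_positions"][5]))
        n+=1
        if -ft>flim or abs(fr)>25: print("STOP"); return phi,True
    return phi,False
def grasp_crank(phi,yoff,effort=30):
    arm.move_to(cp(phi,140),qr(phi+yoff)); arm.move_straight(cp(phi,90),velocity=80)
    fingers.gripper_close(effort=effort); s=st(); assert s["grip_width"]>11
E
python3 - <<'E'
from h import *
c,im=load("x2"); print(onz(c,(347,241.6),114).round(1))
grasp_crank(0.62,0)
phi,b=windr(0.62,0,0.62-np.radians(18*5),pr=1); print(phi,b); shot("wrist","x4")
E
```

```text
[ 594.4 -110.   114. ]
t 77.5 pos [ 594.7 -109.9   90.2] F [0.2 0.3 1.4] T [-0.09  0.03  0.01] w 15.1 q [-0.2   0.49  1.7  -0.    0.95 -2.39]
phi 0.31 t 77.9 ft 1.4 fr 0.2 Fz 1.5 lag -0.012 r 40.2 w 15.2 j6 -2.10
phi -0.01 t 78.4 ft 4.0 fr 0.9 Fz 0.9 lag -0.010 r 40.4 w 15.3 j6 -1.80
phi -0.32 t 78.9 ft 3.6 fr 3.7 Fz 1.7 lag -0.008 r 40.6 w 14.7 j6 -1.51
phi -0.64 t 79.3 ft 3.8 fr 4.5 Fz 2.7 lag -0.008 r 40.8 w 15.1 j6 -1.21
phi -0.95 t 79.8 ft 3.0 fr 7.3 Fz 1.6 lag -0.009 r 41.0 w 15.0 j6 -0.92
-0.9507963267948966 False
```

View pics/x4.png

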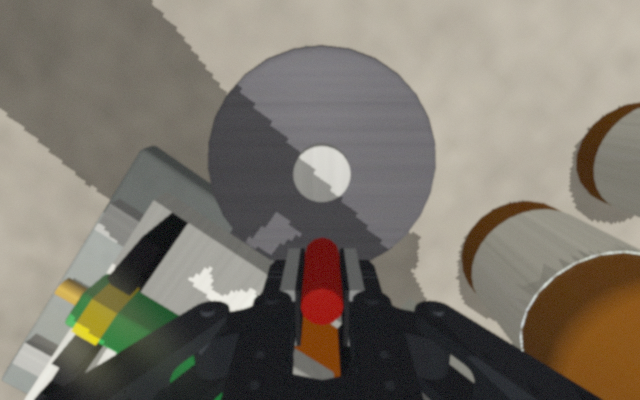

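The crank is centred in the pads and the hub is straight inward at (322,172); forces are low. I'll continue.

Run:
```python
from h import *
phi,b=windr(-0.9507963,0,-4.1,stepdeg=20,v=90); print(phi,b)
shot("wrist","x5"); _,im=shot("side","x5s")
cv2.imwrite("pics/x5sz.png",cv2.resize(im[60:220,230:430],None,fx=4,fy=3.7,interpolation=cv2.INTER_CUBIC)[:,:,::-1])
```

```text
phi -1.30 t 80.3 ft 3.0 fr 8.0 Fz 2.7 lag -0.009 r 41.2 w 15.1 j6 -0.58
phi -2.35 t 81.8 ft -2.8 fr 6.9 Fz 4.0 lag -0.011 r 41.3 w 15.3 j6 0.46
phi -3.39 t 83.3 ft -2.2 fr 1.6 Fz 4.7 lag -0.003 r 40.9 w 15.4 j6 1.57
-4.0923889535897935 False
```

View pics/x5.png

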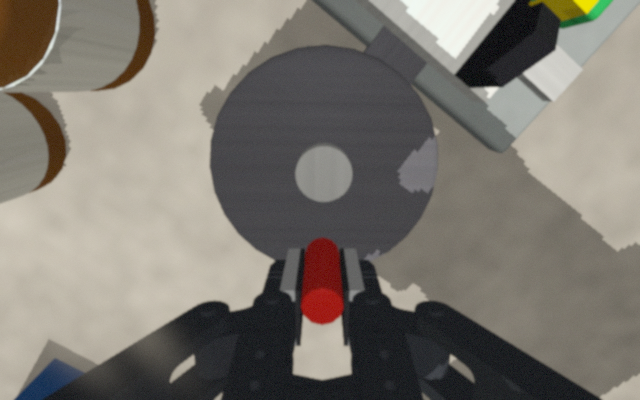

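View pics/x5sz.png

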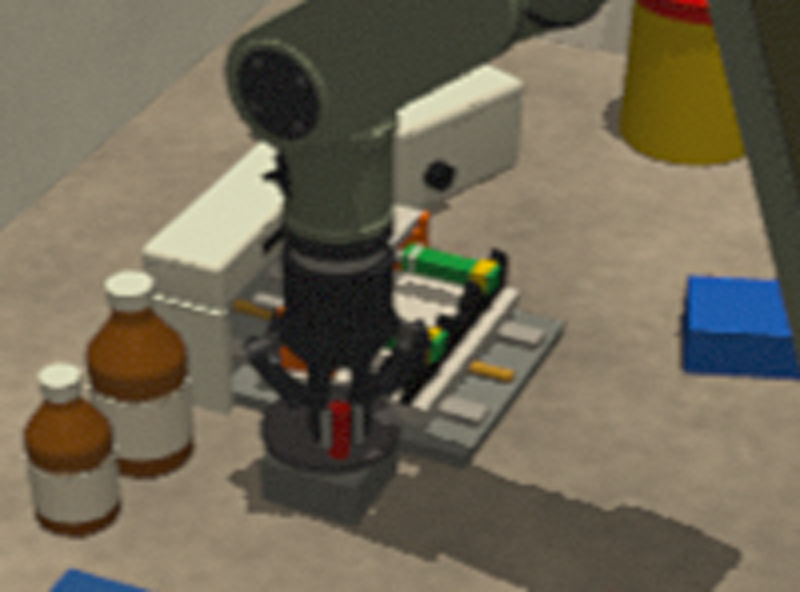

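The carriage is advancing; its rear edge has moved clear of the base end. I'll regrasp half a turn round and go on.

```bash
cat >> h.py <<'E'
def regrasp(phi,yoff):
    fingers.open_jaws(); arm.move_straight(cp(phi,140),velocity=120)
    grasp_crank(phi,yoff)
E
python3 - <<'E'
from h import *
phi=-4.0923889535897935
regrasp(phi,np.pi)
phi,b=windr(phi,np.pi,-7.25,stepdeg=20,v=90); print(phi,b)
shot("wrist","x6")
if not b:
    regrasp(phi,2*np.pi); shot("wrist","x7")
E
```

```text
t 89.8 pos [ 538.8 -100.5   90.2] F [-0.4 -0.5  1.8] T [ 0.01  0.07 -0.03] w 14.9 q [-0.21  0.42  1.83 -0.    0.89 -0.83]
phi -4.44 t 90.3 ft -0.2 fr -0.5 Fz 2.1 lag -0.008 r 39.8 w 15.0 j6 -0.46
phi -5.49 t 91.8 ft 3.5 fr -3.4 Fz 4.6 lag -0.010 r 39.7 w 15.3 j6 0.58
phi -6.54 t 93.3 ft 5.7 fr 1.0 Fz 4.4 lag -0.012 r 40.1 w 15.1 j6 1.57
-7.233981607179583 False
t 99.6 pos [ 585.2 -165.7   90.3] F [-0.  -0.6  2.1] T [-0.05  0.11  0.15] w 15.1 q [-0.29  0.5   1.69 -0.    0.96 -0.91]
```

View pics/x7.png

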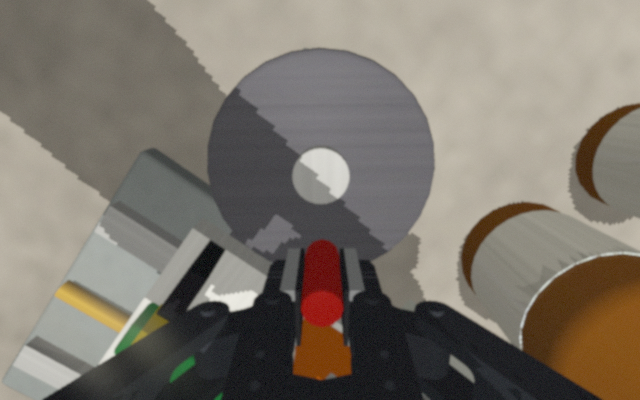

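Run:
```python
from h import *
phi=-7.233981607179583
phi,b=windr(phi,2*np.pi,-10.39,stepdeg=15,v=80,flim=11,pr=2); print(phi,b)
shot("wrist","x8"); _,im=shot("side","x8s")
cv2.imwrite("pics/x8sz.png",cv2.resize(im[60:220,230:430],None,fx=4,fy=3.7,interpolation=cv2.INTER_CUBIC)[:,:,::-1])
```

```text
phi -7.50 t 100.1 ft 1.8 fr 0.3 Fz 2.9 lag -0.003 r 40.2 w 15.2 j6 -0.67
phi -8.02 t 100.9 ft 1.5 fr 4.2 Fz 4.5 lag 0.006 r 40.4 w 15.1 j6 -0.16
phi -8.54 t 101.7 ft -0.2 fr 6.4 Fz 5.7 lag 0.006 r 40.4 w 14.8 j6 0.37
phi -9.07 t 102.5 ft -3.6 fr 5.0 Fz 6.8 lag 0.005 r 40.2 w 15.1 j6 0.91
phi -9.59 t 103.3 ft -15.8 fr 3.3 Fz 4.1 lag 0.076 r 39.8 w 15.3 j6 1.47
STOP
-9.590176097371925 True
```

View pics/x8sz.png

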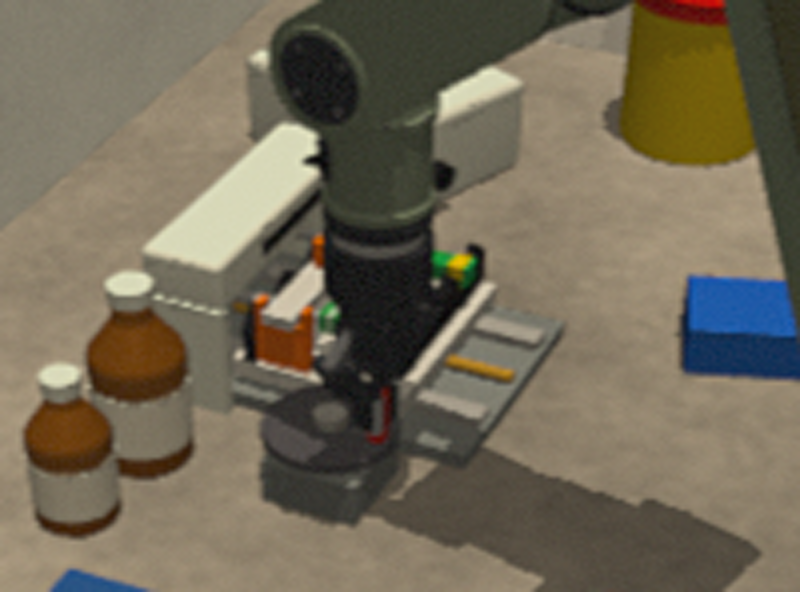

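The tangential force jumped to 16 N with the crank held back, after about 11.5 rad (44 mm) in all. I'll press slightly further to confirm a hard stop, release, and look.

Run:
```python
from h import *
phi=-9.590176097371925
phi,b=windr(phi,2*np.pi,phi-np.radians(6.5),stepdeg=6,flim=30,v=20); arm.sleep(.3); s=st()
d=s["eef_pos"][:2]-AX; print("pin ang",np.arctan2(d[1],d[0]),"cmd",(phi+np.pi)%(2*np.pi)-np.pi)
# ease back to where pin stands
pa=np.arctan2(d[1],d[0])-2*np.pi
fingers.open_jaws(); s=st(); p=s["eef_pos"]
arm.move_straight([p[0],p[1],150],velocity=120)
arm.move_to([600,-290,250],qr(-.024)); arm.sleep(.2); shot("wrist","y1")
arm.move_to([430,-290,250],qr(-.024)); arm.sleep(.2); shot("wrist","y2"); _,im=shot("side","y2s"); st()
cv2.imwrite("pics/y2sz.png",cv2.resize(im[60:220,230:430],None,fx=4,fy=3.7,interpolation=cv2.INTER_CUBIC)[:,:,::-1])
```

```text
phi -9.69 t 103.8 ft -26.5 fr -0.6 Fz 3.6 lag 0.149 r 39.1 w 15.0 j6 1.59
t 104.1 pos [ 523.2 -128.3   90.2] F [ -6.4 -25.5   3.3] T [-3.79  0.79  0.14] w 15.1 q [-0.26  0.4   1.86 -0.01  0.88  1.59]
pin ang 3.020267467167597 cmd 2.871474761867587
t 104.8 pos [ 523.5 -122.    90. ] F [ 0.8 -0.1 -0. ] T [0.02 0.03 0.02] w 85.5 q [-0.25  0.4   1.86  0.    0.88  1.59]
t 109.7 pos [ 431.  -290.1  249.6] F [0.2 1.  0.4] T [-0.02  0.03 -0.  ] w 85.2 q [-0.61  0.23  1.67  0.    1.25 -2.16]
```

View pics/y1.png

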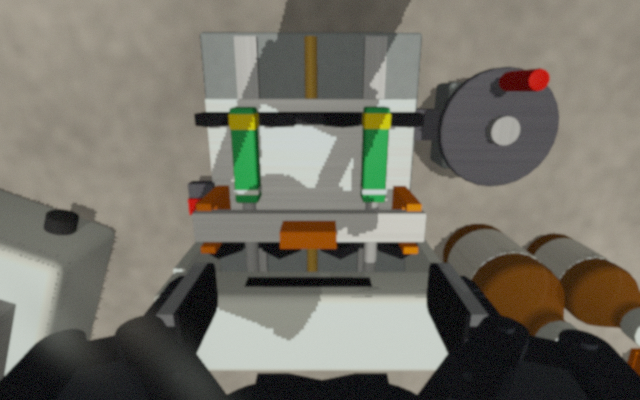

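View pics/y2.png

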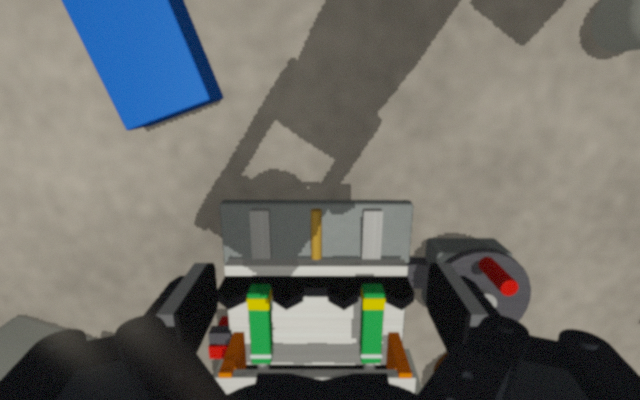

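View pics/y2sz.png

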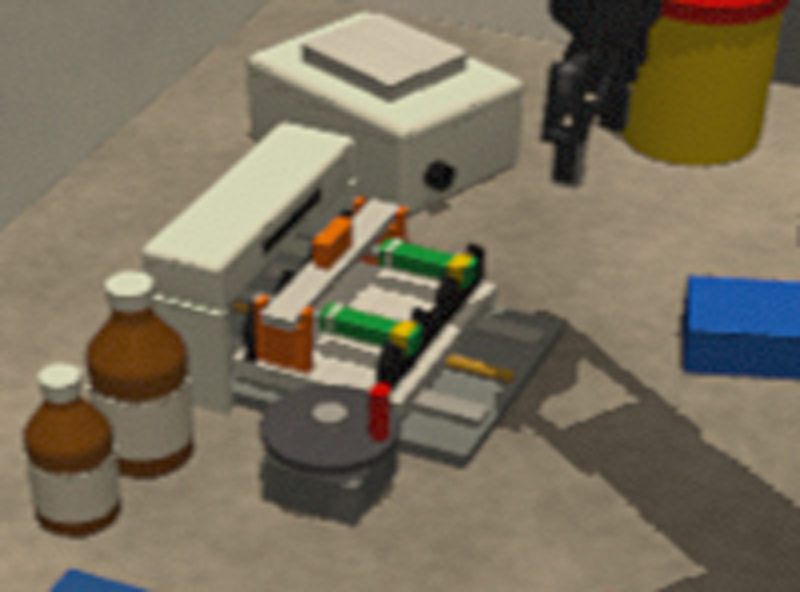

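Run:
```python
from h import *
arm.move_to([600,-350,220],qr(-.024)); arm.sleep(.2); c,im=shot("wrist","z1"); st()
cv2.imwrite("pics/z1z.png",cv2.resize(im[60:270,180:480],None,fx=2.6,fy=2.6,interpolation=cv2.INTER_CUBIC)[:,:,::-1])
c,im=load("y1")
print("crank top",onz(c,(539,79),114).round(1))
P=[onz(c,(198,120),70),onz(c,(240,118),90),onz(c,(377,118),90)]; print([p.round(1) for p in P])
for n,uv in (("tabL",(282,246)),("tabR",(334,246))): print(n,onz(c,uv,116).round(1))
```

```text
t 110.7 pos [ 599.1 -350.   221.4] F [0.7 0.1 0.6] T [-0.01 -0.    0.01] w 85.1 q [-0.55  0.52  1.29 -0.    1.33 -2.09]
crank top [ 522.4 -131.9  114. ]
[array([ 548.4, -394.5,   70. ]), array([ 546.2, -353.8,   90. ]), array([ 548.8, -243.7,   90. ])]
tabL [ 647.2 -323.   116. ]
tabR [ 648.2 -280.5  116. ]
```

View pics/z1z.png

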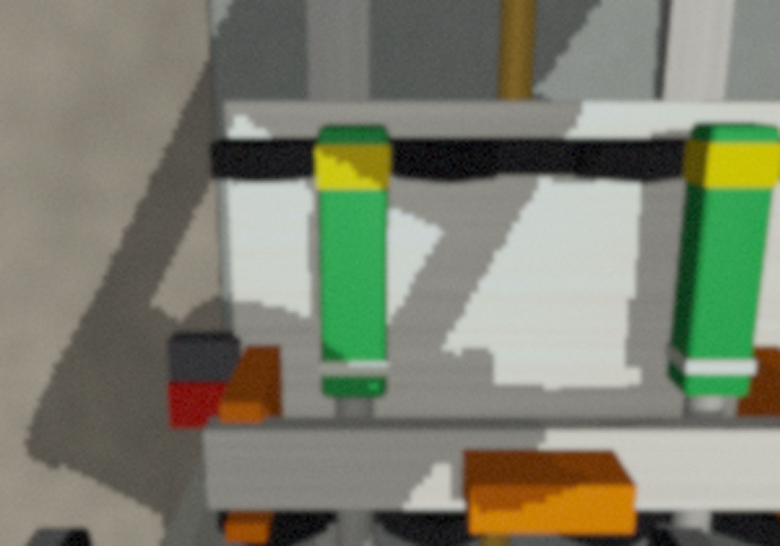

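The carriage lug is now flush against the red stop post at (200,380) in z1z. The crank angle read from the image (3.11) matches the contact angle extrapolated to zero force (about 3.09). I'll retract, take one last look, and hand in.

Run:
```python
from h import *
arm.move_straight([560,-250,300],velocity=200)
arm.move_to([480,0,330],qb(0)); arm.sleep(.5); shot("scene","e1"); shot("side","e1s"); st()
```

```text
t 113.9 pos [480.   0. 330.] F [ 0.2 -0.4 -0.4] T [-0.05 -0.01 -0.01] w 85.3 q [-0.02  0.12  1.6   0.    1.42 -0.02]
```

View pics/e1.png

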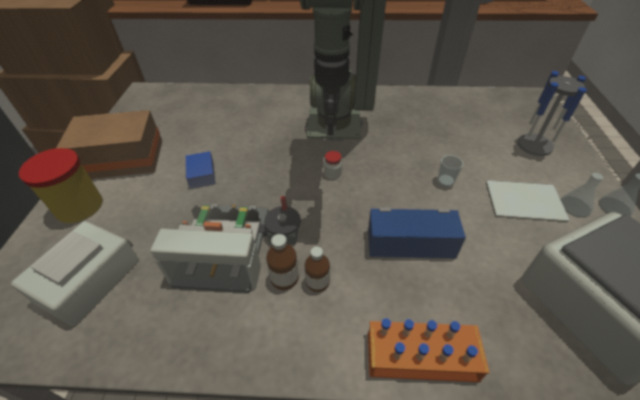

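View pics/e1s.png

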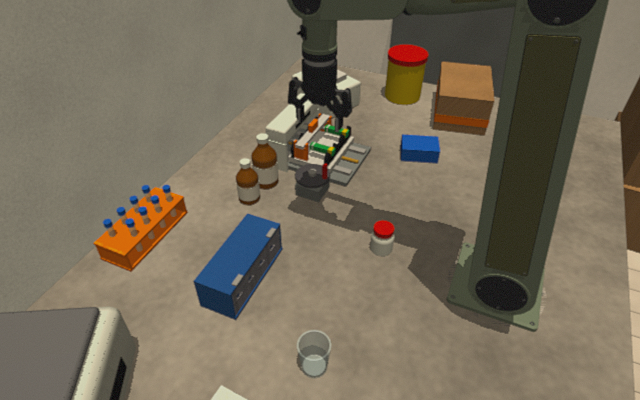

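The bottles, beaker and blue box are at the same pixels as in the first views, the case is empty, and the arm is touching nothing.

Run:
```python
from h import *
print(job.sign_off()); st()
```

```text
the job is handed in; nothing more can be done
None
the job is handed in; nothing more can be done
```

The job is done and handed in at about 114 s. Only two probes were in the case, and both are loaded, the keeper bar is seated and the carriage is against its stop.

- **Probes:** I drew both straight out at roughly 10–14 N and laid them in cradles 1 and 3. Tips point to the reader and the yellow bands sit on the rear support.
- **Keeper bar:** When I came to fetch it, the bar lay with one end by the wheel rim, too close to the crank to grip at the tab. I slid it clear along the bench first, then set it in both forks, where the last views show it centred.
- **Handwheel:** I wound it clockwise about 11.5 rad (44 mm of carriage travel) until the crank met a firm stop. In the close view the carriage lug lies flush against the red post.

**What did not go cleanly:**
- On the first quarter turn I kept the gripper at a fixed angle, and the crank pin rolled along the pads. The gripper drifted about 12 mm and the side force reached about 22 N. I let go and regrasped so that the gripper turned with the crank, and there was no further trouble.
- The crank angle read while pressing on the stop (3.02) differed from the one seen after release (3.11). I put this down to give in the fingers, because the reading extrapolated to zero force (about 3.09) agrees with the picture.
- The bar tab's top measured about 32 mm high from two views, against 38 mm stated. The grip width and the contact height in the forks fitted the stated size.

In the final pictures the bottles, beaker and blue box were where they started.

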